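# Put the cleaned pipe fittings into their shaped trays

### The arm

A 7-joint arm with a two-finger parallel gripper is mounted at the origin on the work surface. World frame = base frame: x ahead of the robot, y to its left, z up, the work surface at z = 0. Lengths are in m, angles in rad, forces in N, time in s.
With the tool pointing down it reaches from about 0.4 to 0.85 m from the base axis. Payload 10.4 kg.
Tool frame: the origin (TCP) lies midway between the tips of the shut fingers; the grasp point (between the pads) lies 19 mm behind it; z points along the fingers, y is the direction in which the jaws open and shut (so a half turn about z gives the same grasp; the last joint's range is limited). The gripper opens to 87 mm and grips with 3 to 60 N. Pads are 19 mm wide; open, the fingers measure 117 mm over their backs; the gripper's body (75 mm by 190 mm) begins 51 mm behind the grasp point.
Start: joints at [1.317, 0.332, -0.065, 1.46, 0.022, 1.35, -0.088], TCP at [0.143, -0.608, 0.2] pointing down, gripper open.
Joint ranges: [-2.6, 2.6], [-0.5, 2.12], [-1.47, 1.34], [0.16, 2.42], [-1.27, 4.41], [0.06, 2.06], [-2.6, 2.6]. Speed limits (rad/s): [2.22, 2.22, 2.79, 2.79, 3.14, 3.14, 3.14].

### API

Orientations are given as a unit quaternion [x, y, z, w].
In Python, from bench import r gives the robot as it stands.
- The arm moves only by the tool step_arm, never from a script. Its argument "increments" is a list of rows, each a list of 2 entries, a list of its own where there are three numbers: the shift along the tool's x, y, z in m, then the turn, a rotation vector about the tool's x, y, z in rad. A call has 1 to 5 rows; each row is the pose to reach, as a shift and turn from the pose measured when the call began, along the tool's axes at that moment; what a row does not reach only later rows make up. A row lasts 1/10 s, in which the tool goes at most 50 mm and 8.59 degrees, less where a joint would pass 70% of its speed; a pose out of reach is approached as far as the arm can. A call with a gripper value outside its range is refused whole. "hand" is the closure, from -1 (fully open) to 1 (shut), so that 0 is half open, set as the call begins (left out, the last holds). The fingers move at their own pace and stop on an object; "grip_force" is the grip in N (left out, the last holds). Time passes only in rows, so rows that repeat a pose let the fingers close. It gives the time, the measured TCP pose, the force and the opening at its end, in the units of the state.
- r.read_state(): the state, without advancing time (a new reading comes with each control period).
- r.camera(name): name is "scene" or "top"; returns a dict with "pixels" (400x640x3 uint8, blue, green, red), "camera_matrix" (3x3 intrinsics, pixels), "extrinsics" (4x4, takes a point from camera to world coordinates). Camera axes: x right, y up, looking along -z (the intrinsics and any distortion apply to the point x, -y, -z); pixel columns grow to the right and rows downward; lengths in m; the calibration is good to about 2 mm. A picture is of the moment at which its call begins. There is no depth.
- r.close_job(): hands the job in, once; it reports no verdict.
The state is a dict: "time": time; "joint_positions": joint angles; "joint_vel": joint speeds; "joint_torque": joint torques, N m; "ee_pos": TCP position; "eef_rot": TCP orientation; "ft_force": force on the tool from outside, world axes, zero at the start; "torque": the same for the moment, N m; "width": finger opening in m.
Only numpy, scipy, OpenCV 4.12 (cv2) and the standard library are available. Lean on these libraries where they do the work, as an engineer would, in place of code of your own. Each camera call takes 0.05 s, during which the arm holds its last target.

### The job

The four white pipe fittings have been cleaned for reassembling the aquarium skimmer: put each one into the dark tray whose cut-out has its shape (bar, L, T or plus), upright socket still pointing up and the arms lying flat on the floor of the cut-out. Leave all four released and at rest in their trays. Leave the small bottle and the glass vial standing where they are.

Things in the scene. Friction and masses are not known exactly. Their poses are not given: they have to be found in the camera images.
- bar_fitting: Loose white plastic pipe fitting, 45 to 160 g: seen from above a straight bar, two opposite arms. Flat-footed. Level arms are 34 mm tubes ending 44 mm from the centre, tops at 34 mm. From the centre one more tube stands upright, 85 mm high; grip its 34 mm diameter collar (45 to 85 mm up) from above. Origin: underside centre, below the upright tube; z up; arms along +x and -x.
- ell_fitting: Loose white plastic pipe fitting, 45 to 160 g: seen from above an L, two arms at a right angle. Flat-footed. Level arms are 34 mm tubes ending 44 mm from the centre, tops at 34 mm. From the centre one more tube stands upright, 85 mm high; grip its 34 mm diameter collar (45 to 85 mm up) from above. Origin: underside centre, below the upright tube; z up; arms along +x and +y.
- tee_fitting: Loose white plastic pipe fitting, 45 to 160 g: seen from above a T, three arms. Flat-footed. Level arms are 34 mm tubes ending 44 mm from the centre, tops at 34 mm. From the centre one more tube stands upright, 85 mm high; grip its 34 mm diameter collar (45 to 85 mm up) from above. Origin: underside centre, below the upright tube; z up; arms along +x, -x and +y (the stem of the T is +y).
- cross_fitting: Loose white plastic pipe fitting, 45 to 160 g: seen from above a plus sign, four arms. Flat-footed. Level arms are 34 mm tubes ending 44 mm from the centre, tops at 34 mm. From the centre one more tube stands upright, 85 mm high; grip its 34 mm diameter collar (45 to 85 mm up) from above. Origin: underside centre, below the upright tube; z up; arms along +x, -x, +y and -y.
- bar_tray: Fixed dark tray, 116 x 116 x 14 mm, with a cut-out like a straight bar, for the bar-shaped fitting, axes parallel (a half turn makes no difference). Cut-out floor grey, 4 mm above the table, walls 10 mm high; channels 50 mm wide, ending 52 mm from the centre (8 mm room all round). Origin: underside centre on the table, at the channels' crossing; z up; channels along +x and -x.
- ell_tray: Fixed dark tray, 116 x 116 x 14 mm, with a cut-out like an L, for the L-shaped fitting, axes parallel, x to x and y to y. Cut-out floor grey, 4 mm above the table, walls 10 mm high; channels 50 mm wide, ending 52 mm from the centre (8 mm room all round). Origin: underside centre on the table, at the channels' crossing; z up; channels along +x and +y.
- tee_tray: Fixed dark tray, 116 x 116 x 14 mm, with a cut-out like a T, for the T-shaped fitting, axes parallel, x to x and y to y. Cut-out floor grey, 4 mm above the table, walls 10 mm high; channels 50 mm wide, ending 52 mm from the centre (8 mm room all round). Origin: underside centre on the table, at the channels' crossing; z up; channels along +x, -x and +y (the stem of the T is +y).
- cross_tray: Fixed dark tray, 116 x 116 x 14 mm, with a cut-out like a plus sign, for the plus-shaped fitting, axes parallel (quarter turns make no difference). Cut-out floor grey, 4 mm above the table, walls 10 mm high; channels 50 mm wide, ending 52 mm from the centre (8 mm room all round). Origin: underside centre on the table, at the channels' crossing; z up; channels along +x, -x, +y and -y.
- bottle: Small grey plastic bottle with a black cap and a paper label, 36 mm in diameter, 85 mm high, loose, standing among the things; not to be disturbed. Origin: centre of its underside, z up.
- vial: Small glass vial with a white cap, 36 mm in diameter, 60 mm high, loose, standing among the things; not to be disturbed. Origin: centre of its underside, z up.

How it is judged:
By the outcome, as a careful person would: the job done as asked, in the order asked, and still so for the second after the job is handed in, with the robot touching nothing.
It also fails if it takes over 109 s, if anything falls off the work surface, if the arm or the gripper's body presses on something with over 40 N, if the wrist force passes 120 N, or if a joint passes its speed limit or range.

## Working session

There is one attempt and no reset: what is moved stays moved. The work goes in short steps, Python scripts to look and compute and a tool call to move; the robot and the scene stay as the last step left them, time stands still between calls to the robot, and variables do not carry over. Pictures are saved under pics/ and viewed, and the job is handed in when it is done.

Besides the shell and the picture viewer there is one more tool, called after ">>>" by a JSON object that holds its "op" and its "data", one argument or row to a line. step_arm: Moves the arm, as the interface text tells. Its arguments: {"type":"object","properties":{"increments":{"type":"array"},"hand":{"type":"number"},"grip_force":{"type":"number"}},"required":["increments"]}

```bash
ls; mkdir -p pics; python3 - <<'E'
from bench import r
import cv2,numpy as np
s=r.read_state()
for k,v in s.items(): print(k,np.round(v,4))
for n in("top","scene"):
    c=r.camera(n); cv2.imwrite(f"pics/{n}0.png",c["pixels"]); print(n,c["camera_matrix"],c["extrinsics"],[k for k in c])
E
```

```text
pics
time 0.0
joint_positions [ 1.3174  0.3329 -0.0647  1.4609  0.0216  1.3499 -0.0885]
joint_vel [ 0.0001 -0.0009 -0.     -0.0016 -0.001  -0.0007  0.0001]
joint_torque [ 4.00000e-04 -6.23250e+01  2.51000e-02 -3.89893e+01 -6.13000e-02
  3.98000e-02  1.00000e-04]
ee_pos [ 0.1429 -0.608   0.1994]
eef_rot [ 9.933e-01  1.152e-01 -1.000e-04 -7.000e-04]
ft_force [ 0.3139 -0.1785  0.148 ]
torque [ 0.0313  0.0038 -0.0198]
width 0.0867
top [[447.73066788   0.         317.83812521]
 [  0.         447.73066788 204.69982431]
 [  0.           0.           1.        ]] [[-0.01435301  0.98315195 -0.18222579  0.31372819]
 [-0.99979198 -0.01146999  0.01686525  0.02108081]
 [ 0.01449098  0.18242995  0.98311206  1.35611214]
 [ 0.          0.          0.          1.        ]] ['pixels', 'camera_matrix', 'extrinsics']
scene [[506.70336043   0.         325.69929472]
 [  0.         506.70336043 200.38689984]
 [  0.           0.           1.        ]] [[-0.53256427 -0.45648427  0.71273937  1.41728057]
 [ 0.84630495 -0.29910667  0.44079828  0.54794048]
 [ 0.01196762  0.83794827  0.54561843  0.73392123]
 [ 0.          0.          0.          1.        ]] ['pixels', 'camera_matrix', 'extrinsics']
```

View pics/top0.png

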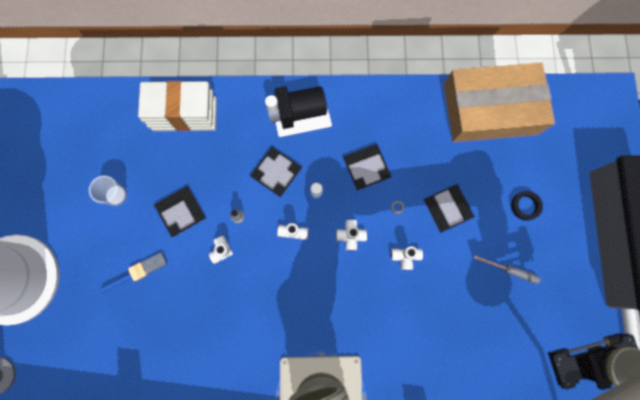

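View pics/scene0.png

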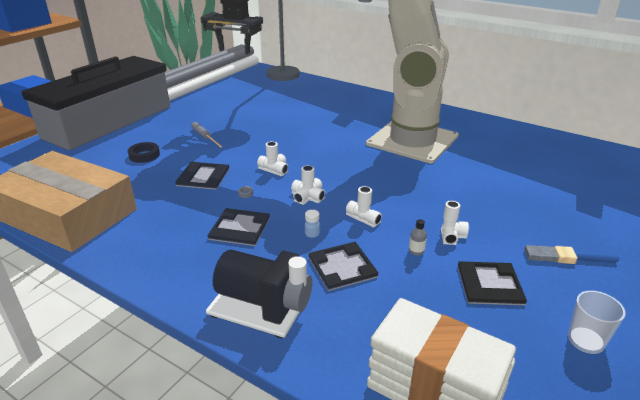

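```bash
python3 - <<'E'
import cv2
a=cv2.imread("pics/top0.png")
for i,(x,y) in enumerate([(145,140),(335,140)]):
    cv2.imwrite(f"pics/crop{i}.png",cv2.resize(a[y:y+140,x:x+190],None,fx=4,fy=4,interpolation=cv2.INTER_CUBIC))
E
```

```text
(no output)
```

View pics/crop0.png

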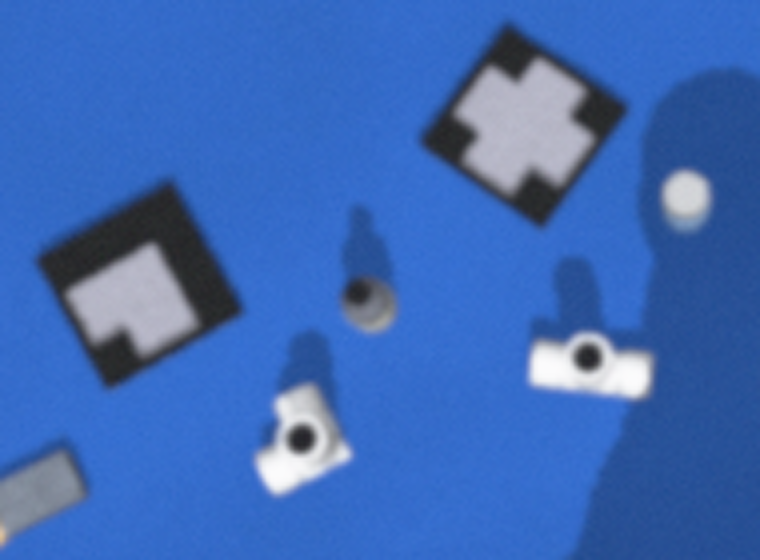

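View pics/crop1.png

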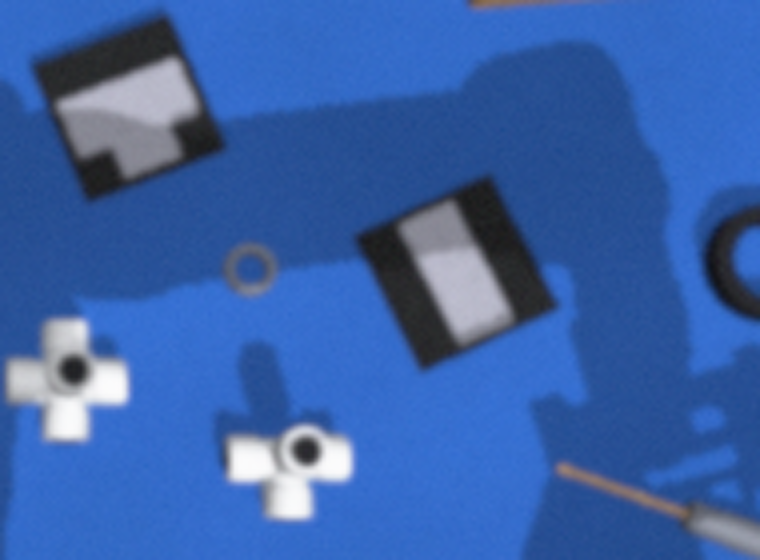

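```bash
cat >h.py <<'E'
import cv2,numpy as np
def ray(c,uv,z):
    K=np.array(c["camera_matrix"]);E=np.array(c["extrinsics"])
    uv=np.atleast_2d(np.asarray(uv,float))
    d=np.c_[(uv[:,0]-K[0,2])/K[0,0],-(uv[:,1]-K[1,2])/K[1,1],-np.ones(len(uv))]@E[:3,:3].T
    o=E[:3,3]; t=(z-o[2])/d[:,2]
    return (o+d*t[:,None])[:,:2]
def proj(c,P):
    K=np.array(c["camera_matrix"]);E=np.array(c["extrinsics"])
    p=(np.atleast_2d(P)-E[:3,3])@E[:3,:3]
    return np.c_[K[0,2]-K[0,0]*p[:,0]/p[:,2],K[1,2]+K[1,1]*p[:,1]/p[:,2]]
def blob(m,near):
    n,l,st,ce=cv2.connectedComponentsWithStats(m.astype(np.uint8))
    i=1+np.argmin(np.hypot(*(ce[1:]-near).T)+1000*(st[1:,4]<8)); return l==i,ce[i],st[i,4]
def hole(img,near,R=9):
    g=cv2.cvtColor(img,cv2.COLOR_BGR2GRAY).astype(float)
    v,u=np.mgrid[:g.shape[0],:g.shape[1]]
    w=np.clip(140-g,0,None)*(np.hypot(u-near[0],v-near[1])<R)*(img.max(2)<150)
    return np.array([(w*u).sum(),(w*v).sum()])/w.sum()
E
python3 - <<'E'
from h import *
from bench import r
c=r.camera("top");im=c["pixels"];s=r.camera("scene")
hsv=cv2.cvtColor(im,cv2.COLOR_BGR2HSV)
white=(hsv[...,1]<60)&(hsv[...,2]>120)
F=dict(bar=(292,229),ell=(220,250),tee=(411,253),cross=(353,232))
Sh=dict(bar=(365,190),ell=(452,206),tee=(272,145),cross=(308,170))
V,U=np.mgrid[:400,:640]
for k,h0 in F.items():
    h=hole(im,h0,4); h=hole(im,h,4); C=ray(c,h,.084)[0]
    near=(np.hypot(U-h[0],V-h[1])<28)&white
    P=ray(c,np.c_[U[near],V[near]],.02)-C
    rr=np.hypot(*P.T);a=np.degrees(np.arctan2(P[:,1],P[:,0]))
    sel=(rr>.034)&(rr<.052)
    hist=np.histogram(a[sel],bins=np.arange(-180,181,15))[0]
    print(k,h.round(1),C.round(4),list(zip(range(-180,180,15),hist)))
    # fold mod 90
    z=np.exp(4j*np.radians(a[sel])).mean(); print('  yaw mod90',np.degrees(np.angle(z))/4,abs(z), 'scenepred',proj(s,[*C,.085])[0].round(1),Sh[k])
nb=~((hsv[...,0]>95)&(hsv[...,0]<125)&(hsv[...,1]>110))
nb=cv2.morphologyEx(nb.astype(np.uint8),cv2.MORPH_OPEN,np.ones((3,3)))
for k,q in dict(bar=(448,208),ell=(180,211),tee=(367,167),cross=(276,171)).items():
    m,ce,A=blob(nb,q); cn=max(cv2.findContours(m.astype(np.uint8),0,2)[0],key=cv2.contourArea)
    W=ray(c,cn[:,0],.012).astype(np.float32)*1000
    b=cv2.minAreaRect(W); M=cv2.moments(m.astype(np.uint8))
    ctr=ray(c,ce,.012)[0]
    g=m&(im.max(2)>85); n,l,st,gc=cv2.connectedComponentsWithStats(g.astype(np.uint8)); i=1+np.argmax(st[1:,4])
    gP=ray(c,gc[i],.004)[0]
    print(k,'tray',np.round(b[0],1),np.round(b[1],1),'ang',round(b[2],1),'centroid',ctr.round(4),A,'grey c - ctr',(gP-ctr).round(4), np.degrees(np.arctan2(*(gP-ctr)[::-1])).round(1))
for n,q,z in(("bottle cap",(234.5,213.5),.085),("vial",(316.5,188.5),.06)): print(n,ray(c,q,z))
for q in((270,110),(330,130),(276,135),(325,90)): print(q,ray(c,q,0),ray(c,q,.1))
E
```

```text
bar [291.6 228.9] [0.4802 0.0754] [(-180, np.int64(0)), (-165, np.int64(0)), (-150, np.int64(0)), (-135, np.int64(4)), (-120, np.int64(14)), (-105, np.int64(14)), (-90, np.int64(13)), (-75, np.int64(2)), (-60, np.int64(0)), (-45, np.int64(0)), (-30, np.int64(0)), (-15, np.int64(0)), (0, np.int64(0)), (15, np.int64(0)), (30, np.int64(0)), (45, np.int64(1)), (60, np.int64(13)), (75, np.int64(13)), (90, np.int64(15)), (105, np.int64(3)), (120, np.int64(0)), (135, np.int64(0)), (150, np.int64(0)), (165, np.int64(0))]
  yaw mod90 -7.737760523942457 0.5524096945650177 scenepred [363.4 189.9] (365, 190)
ell [219.9 249.3] [0.4246 0.2781] [(-180, np.int64(0)), (-165, np.int64(0)), (-150, np.int64(0)), (-135, np.int64(0)), (-120, np.int64(0)), (-105, np.int64(0)), (-90, np.int64(0)), (-75, np.int64(0)), (-60, np.int64(0)), (-45, np.int64(0)), (-30, np.int64(0)), (-15, np.int64(0)), (0, np.int64(10)), (15, np.int64(16)), (30, np.int64(14)), (45, np.int64(6)), (60, np.int64(0)), (75, np.int64(0)), (90, np.int64(11)), (105, np.int64(15)), (120, np.int64(16)), (135, np.int64(7)), (150, np.int64(0)
[... 1415 characters left out ...]
 - ctr [ 0.0001 -0.0033] -87.9
ell tray [548.7 418.5] [113.4 111.9] ang 30.1 centroid [0.5484 0.4181] 1338 grey c - ctr [-0.0118  0.0059] 153.6
tee tray [ 682.1 -155.5] [112.6 112.6] ang 20.2 centroid [ 0.6814 -0.1552] 1237 grey c - ctr [-0.0035 -0.0051] -124.6
cross tray [670.5 127.2] [112.5 112.4] ang 53.6 centroid [0.6698 0.1272] 1257 grey c - ctr [0.002  0.0006] 16.5
bottle cap [[0.5264465  0.23878713]]
vial [[0.6028534  0.00211179]]
(270, 110) [[0.875204   0.14655039]] [[0.83380066 0.13729823]]
(330, 130) [[ 0.80626421 -0.044336  ]] [[ 0.7699445  -0.03951215]]
(276, 135) [[0.7911964  0.12714321]] [[0.75598779 0.11932215]]
(325, 90) [[ 0.94222405 -0.03077411]] [[ 0.89587863 -0.02695031]]
```

```bash
python3 - <<'E'
from h import *
from bench import r
c=r.camera("top");im=c["pixels"];s=r.camera("scene");si=s["pixels"]
hsv=cv2.cvtColor(im,cv2.COLOR_BGR2HSV)
for k,(h0,h1) in dict(bar=((292,229),(365,190)),ell=((220,250),(453,206)),tee=((411,253),(272,145)),cross=((353,232),(308,170))).items():
    a=hole(im,hole(im,h0,4),4);b=hole(si,hole(si,h1,5),5)
    print(k,b.round(1),ray(c,a,.084)[0].round(4),ray(s,b,.084)[0].round(4))
for k,q in dict(bar=(448,208),ell=(178,214),tee=(367,167),cross=(276,171)).items():
  for n,cc,q in(("top",c,q),("scene",s,proj(s,[*ray(c,q,.01)[0],.01])[0])):
    i2=cc["pixels"];h=cv2.cvtColor(i2,cv2.COLOR_BGR2HSV)
    V,U=np.mgrid[:400,:640]
    g=(h[...,1]<75)&(h[...,2]>85)&(np.hypot(U-q[0],V-q[1])<32)
    m,ce,A=blob(g,q); 
    cn=max(cv2.findContours(m.astype(np.uint8),0,2)[0],key=cv2.contourArea)
    W=ray(cc,cn[:,0],.006).astype(np.float32)*1000
    b=cv2.minAreaRect(W); print(k,n,'grey rect',np.round(b[0],1),np.round(b[1],1),round(b[2],1),A)
    if n=="scene":
        nb=~((h[...,0]>95)&(h[...,0]<125)&(h[...,1]>110)); nb=cv2.morphologyEx(nb.astype(np.uint8),cv2.MORPH_OPEN,np.ones((3,3)))
        m,ce,A=blob(nb,q);cn=max(cv2.findContours(m.astype(np.uint8),0,2)[0],key=cv2.contourArea)
        b=cv2.minAreaRect(ray(cc,cn[:,0],.009).astype(np.float32)*1000);print('   outline scene',np.round(b[0],1),np.round(b[1],1),round(b[2],1))
E
```

```text
bar [364.9 188.9] [0.4802 0.0754] [0.4723 0.0755]
ell [452.8 203.8] [0.4246 0.2781] [0.4176 0.2793]
tee [271.1 143.3] [ 0.4091 -0.2638] [ 0.402  -0.2646]
cross [307.5 167.7] [ 0.4688 -0.1   ] [ 0.4621 -0.1001]
bar top grey rect [ 549.7 -404.4] [108.2  52.4] 23.2 577
bar scene grey rect [ 541.4 -405.7] [90.7 46.2] 25.5 259
   outline scene [ 548.4 -399.7] [138.2 124.1] 24.1
ell top grey rect [531.6 424.8] [79.5 80.2] 30.6 597
ell scene grey rect [523.7 425.2] [67.2 73.6] 30.6 622
   outline scene [547.2 421.4] [131.4 120.8] 30.1
tee top grey rect [ 671.5 -161.4] [ 80.  108.9] 20.5 697
tee scene grey rect [ 663.9 -162.1] [ 66.5 101.3] 20.8 510
   outline scene [ 681.  -152.9] [133.5 121.9] 20.5
cross top grey rect [672.3 127.7] [105.  104.4] 9.3 874
cross scene grey rect [665.9 127.3] [97.3 94.6] 11.0 898
   outline scene [669.3 129.8] [130.6 122.7] 54.4
```

```bash
cat >go.py <<'E'
import sys,numpy as np
from bench import r
from scipy.spatial.transform import Rotation as R
x,y,z,p=map(float,sys.argv[1:5])
s=r.read_state();C=R.from_quat(s["eef_rot"]);a=np.radians(p)
T=R.from_matrix(np.array([[np.cos(a),np.sin(a),0],[np.sin(a),-np.cos(a),0],[0,0,-1]]))
d=C.inv().apply(np.array([x,y,z])-s["ee_pos"]);w=(C.inv()*T).as_rotvec()
X=C.apply([1,0,0])
print("t",round(s["time"],2),"pos",np.round(s["ee_pos"],4),"psi",round(np.degrees(np.arctan2(X[1],X[0])),1),"q",np.round(s["joint_positions"],2),"F",np.round(s["ft_force"],1),"w",round(float(s["width"]),4))
print([list(map(float,np.round(d,4))),list(map(float,np.round(w,4)))],"rows",max(np.linalg.norm(d)/.05,np.degrees(np.linalg.norm(w))/8.59).round(1))
E
python3 go.py 0.407 -0.264 0.16 58.8
```

```text
t 0.3 pos [ 0.1429 -0.6083  0.1999] psi 13.2 q [ 1.32  0.33 -0.06  1.46  0.02  1.35 -0.09] F [ 0.1 -0.  -0.3] w 0.0875
[[0.3358, -0.2747, 0.04], [-0.0004, -0.0002, -0.7954]] rows 8.7
```

>>> {"op": "step_arm", "data": {
  "increments": [
    [[0.336,-0.275,0.04],[0,0,-0.795]],
    [[0.336,-0.275,0.04],[0,0,-0.795]],
    [[0.336,-0.275,0.04],[0,0,-0.795]],
    [[0.336,-0.275,0.04],[0,0,-0.795]],
    [[0.336,-0.275,0.04],[0,0,-0.795]]
  ],
  "hand": -0.6,
  "grip_force": 25
}}

```text
time: 0.8
ee_pos: [0.2953, -0.4092, 0.1771]
eef_rot: [0.881, 0.474, -0.0, 0.0]
ft_force: [1.3, 0.1, 0.2]
width: 0.0702
```

```bash
python3 go.py 0.407 -0.264 0.16 58.8
```

```text
t 0.8 pos [ 0.2953 -0.4092  0.1771] psi 56.5 q [ 1.14  0.1  -0.3   1.79  0.03  1.25  0.25] F [1.3 0.1 0.2] w 0.0702
[[0.1827, 0.0132, 0.0171], [0.0002, 0.0002, -0.0393]] rows 3.7
```

>>> {"op": "step_arm", "data": {
  "increments": [
    [[0.183,0.013,0.017],[0,0,-0.039]],
    [[0.183,0.013,0.017],[0,0,-0.039]],
    [[0.183,0.013,0.017],[0,0,-0.039]],
    [[0.183,0.013,0.017],[0,0,-0.039]],
    [[0.183,0.013,0.017],[0,0,-0.039]]
  ]
}}

```text
time: 1.3
ee_pos: [0.41, -0.2588, 0.1601]
eef_rot: [0.869, 0.494, 0.001, -0.0]
ft_force: [0.7, 0.1, 0.5]
width: 0.0696
```

```bash
python3 go.py 0.407 -0.264 0.11 58.8; python3 - <<'E'
from h import *
from bench import r
o=[]
for n,q in(("top",(411,240)),("scene",(272,140))):
    c=r.camera(n); p=c["pixels"][q[1]-50:q[1]+50,q[0]-60:q[0]+60]; o.append(cv2.resize(p,None,fx=3.3,fy=4,interpolation=2))
    print(n,proj(c,[[.407,-.264,.085],r.read_state()["ee_pos"]]))
cv2.imwrite("pics/hov.png",np.hstack(o))
E
```

```text
t 1.3 pos [ 0.41   -0.2588  0.1601] psi 59.2 q [ 0.93  0.08 -0.48  1.85  0.04  1.22 -0.1 ] F [0.7 0.1 0.5] w 0.0696
[[-0.0061, 0.0001, 0.05], [0.0003, -0.0013, 0.0075]] rows 1.0
top [[411.24834146 252.91460749]
 [416.45992736 250.30700297]]
scene [[270.19106218 143.6771714 ]
 [269.04132971 119.16087389]]
```

View pics/hov.png

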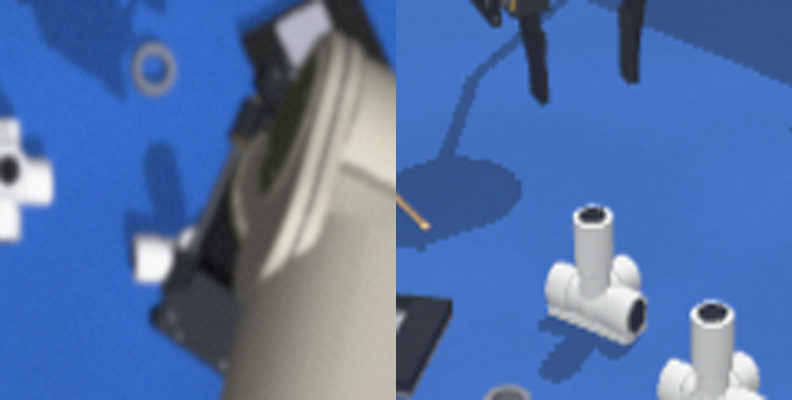

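```bash
python3 go.py 0.4065 -0.264 0.047 58.8
```

```text
t 1.4 pos [ 0.4072 -0.2633  0.1601] psi 58.9 q [ 0.94  0.08 -0.48  1.85  0.04  1.22 -0.09] F [-0.3 -1.  -0.9] w 0.0699
[[-0.0009, -0.0002, 0.1131], [0.0, 0.0005, 0.0013]] rows 2.3
```

>>> {"op": "step_arm", "data": {
  "increments": [
    [[-0.001,0,0.03],[0,0,0.001]],
    [[-0.001,0,0.06],[0,0,0.001]],
    [[-0.001,0,0.09],[0,0,0.001]],
    [[-0.001,0,0.113],[0,0,0.001]],
    [[-0.001,0,0.113],[0,0,0.001]]
  ]
}}

```text
time: 1.9
ee_pos: [0.4038, -0.2645, 0.0444]
eef_rot: [0.872, 0.49, -0.001, -0.002]
ft_force: [-0.2, 0.3, -0.2]
width: 0.0694
```

```bash
python3 go.py 0.4065 -0.264 0.047 58.8; python3 - <<'E'
from h import *
from bench import r
c=r.camera("scene"); q=(272,140);p=c["pixels"][q[1]-50:q[1]+50,q[0]-60:q[0]+60]
cv2.imwrite("pics/g1.png",cv2.resize(p,None,fx=5,fy=5,interpolation=2))
E
```

```text
t 1.9 pos [ 0.4038 -0.2645  0.0444] psi 58.7 q [ 0.92  0.22 -0.47  1.98  0.12  0.98 -0.16] F [-0.2  0.3 -0.2] w 0.0694
[[0.0018, 0.0021, -0.0026], [-0.0052, 0.0004, -0.002]] rows 0.1
```

View pics/g1.png

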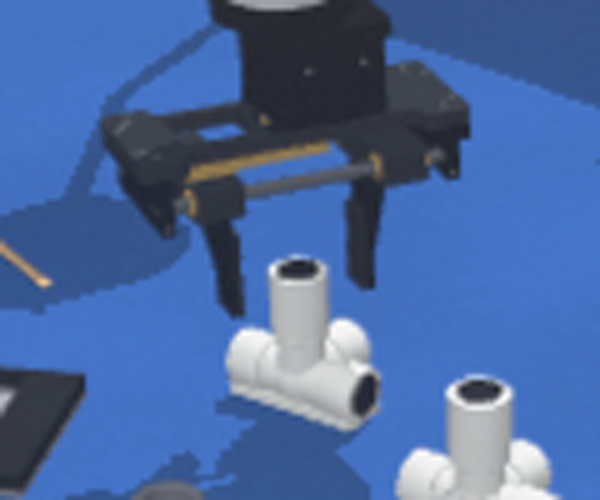

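```bash
python3 - <<'E'
from h import *
from bench import r
s=r.read_state();c=r.camera("scene");t=r.camera("top");cv2.imwrite("pics/t2.png",cv2.resize(t["pixels"][200:300,350:470],None,fx=5,fy=5,interpolation=2))
a=np.radians(58.8-90);j=np.array([np.cos(a),np.sin(a),0])
E=s["ee_pos"];print(E)
for d in(-.035,-.05,.035,.05):print(d,((proj(c,E+d*j)[0]-[212,90])*5).round())
print(((proj(c,E)[0]-[212,90])*5).round(), ((proj(c,[.407,-.264,.085])[0]-[212,90])*5).round(),((proj(c,[.407,-.264,.045])[0]-[212,90])*5).round())
E
```

```text
[ 0.40510435 -0.26483886  0.04634283]
-0.035 [352. 315.]
-0.05 [375. 310.]
0.035 [238. 340.]
0.05 [213. 345.]
[295. 327.] [291. 268.] [294. 331.]
```

View pics/t2.png

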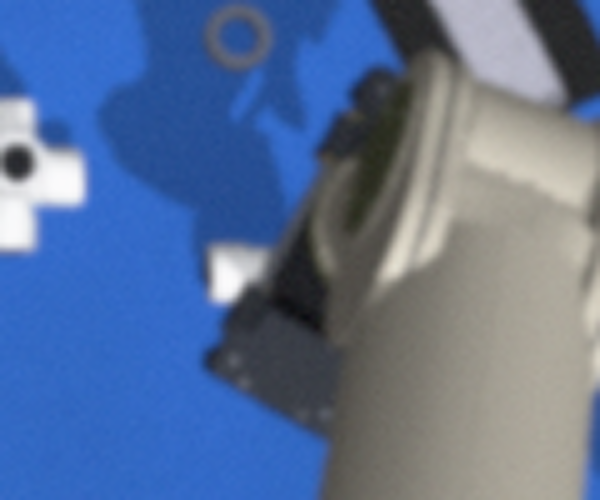

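>>> {"op": "step_arm", "data": {
  "increments": [
    [[0.001,0.001,0.005],[-0.005,0,0]],
    [[0.001,0.001,0.005],[-0.005,0,0]],
    [[0.001,0.001,0.005],[-0.005,0,0]],
    [[0.001,0.001,0.005],[-0.005,0,0]],
    [[0.001,0.001,0.005],[-0.005,0,0]]
  ],
  "hand": 1,
  "grip_force": 25
}}

```text
time: 2.55
ee_pos: [0.4083, -0.265, 0.0435]
eef_rot: [0.871, 0.491, 0.001, 0.003]
ft_force: [-1.1, 1.6, -0.2]
width: 0.0373
```

```bash
python3 go.py 0.4065 -0.264 0.16 58.8; python3 - <<'E'
from h import *
from bench import r
c=r.camera("scene"); q=(272,140);p=c["pixels"][q[1]-50:q[1]+50,q[0]-60:q[0]+60]
cv2.imwrite("pics/g2.png",cv2.resize(p,None,fx=5,fy=5,interpolation=2))
E
```

```text
t 2.55 pos [ 0.4083 -0.265   0.0435] psi 58.8 q [ 0.91  0.22 -0.47  1.98  0.12  0.97 -0.16] F [-1.1  1.6 -0.2] w 0.0373
[[-0.0002, -0.0013, -0.1165], [0.0065, 0.0007, -0.0008]] rows 2.3
```

View pics/g2.png

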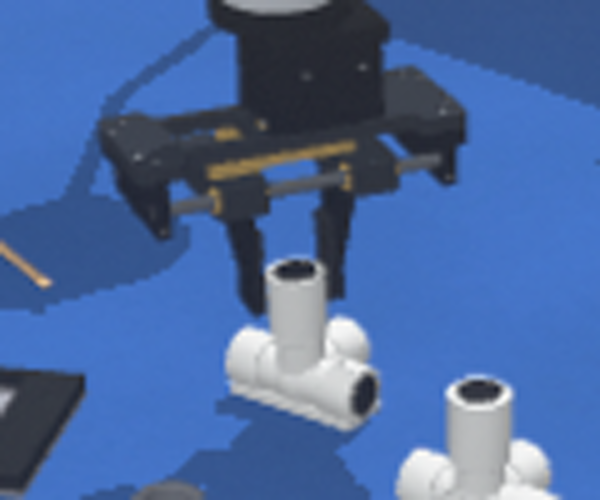

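>>> {"op": "step_arm", "data": {
  "increments": [
    [[0,0,0],[0,0,0]],
    [[0,0,0],[0,0,0]]
  ]
}}

```text
time: 2.8
ee_pos: [0.4082, -0.2649, 0.0434]
eef_rot: [0.871, 0.491, 0.001, 0.003]
ft_force: [-0.2, 0.5, -1.0]
width: 0.0337
```

```bash
python3 go.py 0.4065 -0.264 0.16 58.8; python3 - <<'E'
from h import *
from bench import r
c=r.camera("scene"); q=(272,140);p=c["pixels"][q[1]-50:q[1]+50,q[0]-60:q[0]+60]
cv2.imwrite("pics/g3.png",cv2.resize(p,None,fx=5,fy=5,interpolation=2))
E
```

```text
t 2.8 pos [ 0.4082 -0.2649  0.0434] psi 58.8 q [ 0.91  0.22 -0.47  1.98  0.12  0.97 -0.16] F [-0.2  0.5 -1. ] w 0.0337
[[-0.0002, -0.0012, -0.1167], [0.0062, 0.0007, -0.0008]] rows 2.3
```

View pics/g3.png

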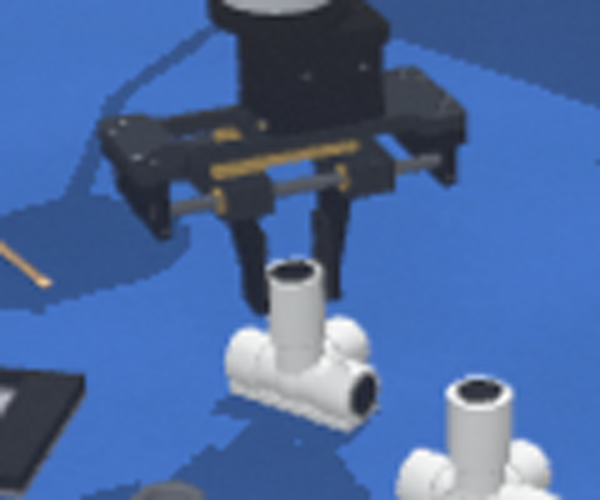

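>>> {"op": "step_arm", "data": {
  "increments": [
    [[0,0,-0.03],[0.006,0,0]],
    [[0,0,-0.07],[0.006,0,0]],
    [[0,0,-0.1],[0.006,0,0]],
    [[0,0,-0.117],[0.006,0,0]],
    [[0,0,-0.117],[0.006,0,0]]
  ]
}}

```text
time: 3.35
ee_pos: [0.4089, -0.2652, 0.1627]
eef_rot: [0.871, 0.491, 0.001, 0.002]
ft_force: [0.4, 0.1, -1.5]
width: 0.0334
```

```bash
python3 go.py 0.683 -0.156 0.16 80; python3 - <<'E'
from h import *
from bench import r
c=r.camera("scene"); q=(272,130);p=c["pixels"][q[1]-60:q[1]+60,q[0]-60:q[0]+60]
cv2.imwrite("pics/g4.png",cv2.resize(p,None,fx=5,fy=5,interpolation=2))
E
```

```text
t 3.35 pos [ 0.4089 -0.2652  0.1627] psi 58.7 q [ 0.94  0.08 -0.48  1.85  0.04  1.22 -0.1 ] F [ 0.4  0.1 -1.5] w 0.0334
[[0.2355, 0.1777, 0.0032], [0.0042, 0.002, -0.3709]] rows 5.9
```

View pics/g4.png

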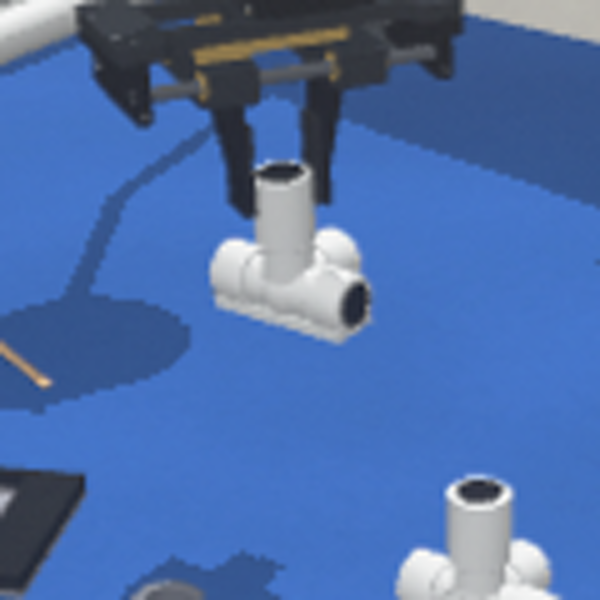

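>>> {"op": "step_arm", "data": {
  "increments": [
    [[0.03,0.022,0.002],[0.004,0.002,-0.06]],
    [[0.065,0.049,0.003],[0.004,0.002,-0.12]],
    [[0.1,0.075,0.003],[0.004,0.002,-0.18]],
    [[0.135,0.102,0.003],[0.004,0.002,-0.25]],
    [[0.17,0.128,0.003],[0.004,0.002,-0.31]]
  ]
}}

```text
time: 3.9
ee_pos: [0.6065, -0.185, 0.1558]
eef_rot: [0.785, 0.62, -0.001, -0.002]
ft_force: [-0.3, -0.3, 0.3]
width: 0.0336
```

```bash
python3 go.py 0.683 -0.156 0.14 80
```

```text
t 3.9 pos [ 0.6065 -0.185   0.1558] psi 76.6 q [ 0.66  0.44 -0.58  1.46  0.24  1.31 -0.17] F [-0.3 -0.3  0.3] w 0.0336
[[0.0459, 0.0678, 0.0155], [-0.0044, -0.0013, -0.0586]] rows 1.7
```

>>> {"op": "step_arm", "data": {
  "increments": [
    [[0.02,0.034,0.005],[-0.004,-0.001,-0.03]],
    [[0.038,0.055,0.012],[-0.004,-0.001,-0.06]],
    [[0.046,0.068,0.015],[-0.004,-0.001,-0.059]],
    [[0.046,0.068,0.015],[-0.004,-0.001,-0.059]],
    [[0.046,0.068,0.015],[-0.004,-0.001,-0.059]]
  ]
}}

```text
time: 4.4
ee_pos: [0.6823, -0.156, 0.1388]
eef_rot: [0.766, 0.643, -0.001, -0.001]
ft_force: [-0.2, 0.2, -0.8]
width: 0.0338
```

```bash
python3 go.py 0.683 -0.156 0.065 80; python3 - <<'E'
from h import *
from bench import r
o=[]
for n,q in(("top",(367,150)),("scene",(250,200))):
    c=r.camera(n); p=c["pixels"][q[1]-60:q[1]+60,q[0]-48:q[0]+48]; o.append(cv2.resize(p,None,fx=4,fy=4,interpolation=2))
cv2.imwrite("pics/p1.png",np.hstack(o))
E
```

```text
t 4.4 pos [ 0.6823 -0.156   0.1388] psi 80.0 q [ 0.53  0.6  -0.57  1.28  0.32  1.35 -0.2 ] F [-0.2  0.2 -0.8] w 0.0338
[[0.0, 0.0009, 0.0738], [-0.0029, -0.0004, 0.0006]] rows 1.5
```

View pics/p1.png

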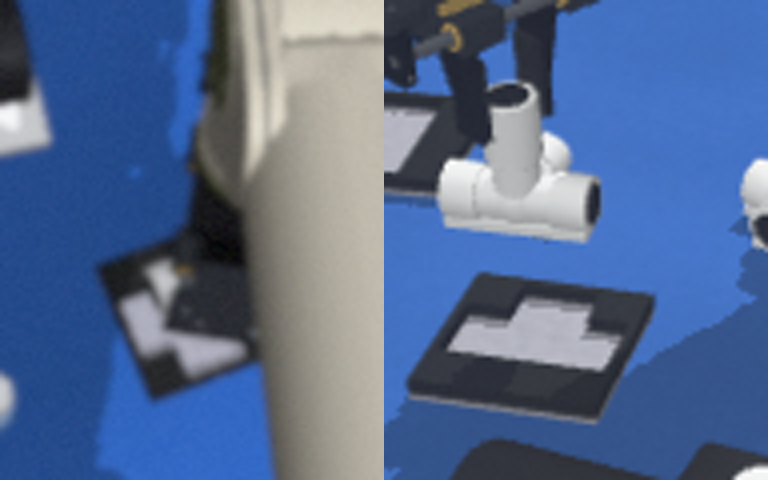

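```bash
python3 - <<'E'
from h import *
from bench import r
c=r.camera("scene");h=hole(c["pixels"],hole(c["pixels"],(234,164),6),6)
print(h,ray(c,h,r.read_state()["ee_pos"][2]+.041),r.read_state()["ee_pos"])
E
```

```text
[232.74563644 162.53214134] [[ 0.67831423 -0.15602351]] [ 0.68243331 -0.15702869  0.14057017]
```

>>> {"op": "step_arm", "data": {
  "increments": [
    [[0,0.001,0.025],[-0.003,0,0]],
    [[0,0.001,0.05],[-0.003,0,0]],
    [[0,0.001,0.07],[-0.003,0,0]],
    [[0,0.001,0.073],[-0.003,0,0]],
    [[0,0.001,0.073],[-0.003,0,0]]
  ]
}}

```text
time: 5.05
ee_pos: [0.6829, -0.1578, 0.0679]
eef_rot: [0.767, 0.642, 0.0, 0.001]
ft_force: [0.6, -0.5, -0.5]
width: 0.0335
```

```bash
python3 go.py 0.683 -0.156 0.048 80; python3 - <<'E'
from h import *
from bench import r
o=[]
for n,q in(("scene",(240,210)),):
    c=r.camera(n); p=c["pixels"][q[1]-60:q[1]+60,q[0]-70:q[0]+70]; o.append(cv2.resize(p,None,fx=5,fy=5,interpolation=2))
cv2.imwrite("pics/p2.png",np.hstack(o))
E
```

```text
t 5.05 pos [ 0.6829 -0.1578  0.0679] psi 79.9 q [ 0.53  0.65 -0.56  1.36  0.35  1.22 -0.22] F [ 0.6 -0.5 -0.5] w 0.0335
[[0.0018, -0.0003, 0.0199], [0.0021, 0.0006, -0.0016]] rows 0.4
```

View pics/p2.png

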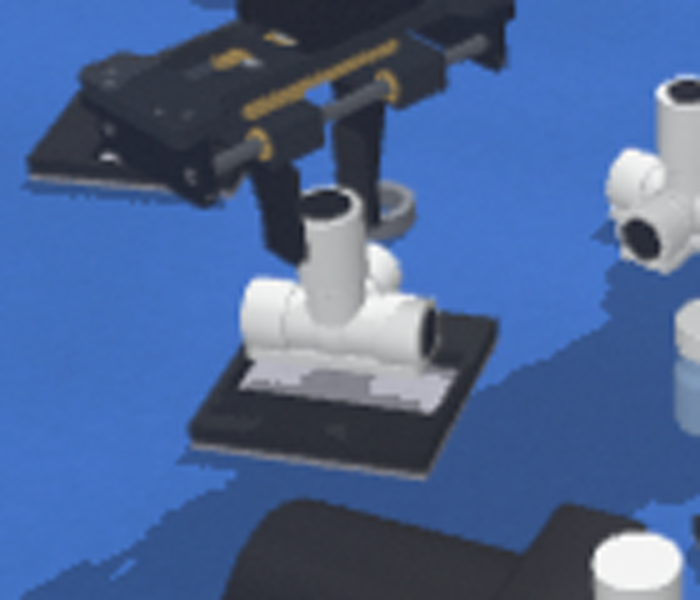

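>>> {"op": "step_arm", "data": {
  "increments": [
    [[0.002,0,0.01],[0.002,0,-0.002]],
    [[0.002,0,0.017],[0.002,0,-0.002]],
    [[0.002,0,0.0195],[0.002,0,-0.002]],
    [[0.002,0,0.0195],[0.002,0,-0.002]]
  ]
}}

```text
time: 5.5
ee_pos: [0.6837, -0.1557, 0.0488]
eef_rot: [0.766, 0.643, 0.0, 0.0]
ft_force: [0.4, 0.4, -0.7]
width: 0.0334
```

```bash
python3 go.py 0.683 -0.156 0.15 80; python3 - <<'E'
from h import *
from bench import r
o=[]
for n,q in(("scene",(240,210)),):
    c=r.camera(n); p=c["pixels"][q[1]-60:q[1]+60,q[0]-70:q[0]+70]; o.append(cv2.resize(p,None,fx=5,fy=5,interpolation=2))
cv2.imwrite("pics/p3.png",np.hstack(o))
E
```

```text
t 5.5 pos [ 0.6837 -0.1557  0.0488] psi 80.0 q [ 0.53  0.67 -0.55  1.37  0.36  1.2  -0.23] F [ 0.4  0.4 -0.7] w 0.0334
[[-0.0004, -0.0006, -0.1012], [0.0008, 0.0006, 0.0006]] rows 2.0
```

View pics/p3.png

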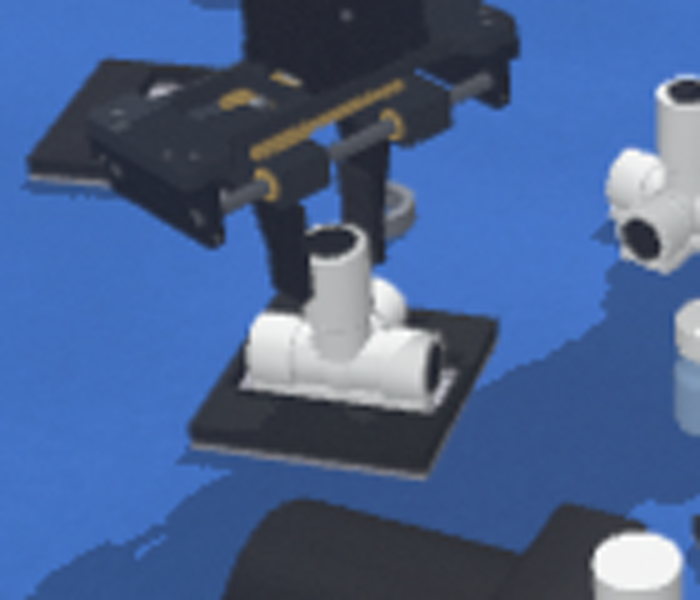

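>>> {"op": "step_arm", "data": {
  "increments": [
    [[0,0,0.001],[0,0,0]],
    [[0,0,0.001],[0,0,0]]
  ]
}}

```text
time: 5.75
ee_pos: [0.6841, -0.1558, 0.0482]
eef_rot: [0.766, 0.643, 0.0, 0.001]
ft_force: [0.1, -0.4, -0.9]
width: 0.0341
```

>>> {"op": "step_arm", "data": {
  "increments": [
    [[0,0,0],[0,0,0]],
    [[0,0,0],[0,0,0]],
    [[0,0,0],[0,0,0]],
    [[0,0,0],[0,0,0]]
  ],
  "hand": -0.6
}}

```text
time: 6.15
ee_pos: [0.6842, -0.1558, 0.0484]
eef_rot: [0.766, 0.643, 0.0, 0.001]
ft_force: [0.1, 0.6, 0.5]
width: 0.0576
```

>>> {"op": "step_arm", "data": {
  "increments": [
    [[0,0,-0.03],[0,0,0]],
    [[0,0,-0.06],[0,0,0]],
    [[0,0,-0.1],[0,0,0]],
    [[0,0,-0.12],[0,0,0]]
  ]
}}

```text
time: 6.55
ee_pos: [0.6851, -0.1556, 0.1724]
eef_rot: [0.766, 0.643, 0.002, 0.002]
ft_force: [0.4, 0.2, 0.8]
width: 0.0694
```

```bash
python3 go.py 0.467 -0.100 0.15 115; python3 - <<'E'
from h import *
from bench import r
o=[]
for n,q in(("scene",(240,210)),):
    c=r.camera(n); p=c["pixels"][q[1]-60:q[1]+60,q[0]-70:q[0]+70]; o.append(cv2.resize(p,None,fx=5,fy=5,interpolation=2))
cv2.imwrite("pics/p4.png",np.hstack(o))
E
```

```text
t 6.55 pos [ 0.6851 -0.1556  0.1724] psi 80.0 q [ 0.53  0.58 -0.58  1.24  0.31  1.4  -0.2 ] F [0.4 0.2 0.8] w 0.0694
[[0.017, -0.2246, 0.0211], [0.0057, 0.0022, -0.6104]] rows 4.5
```

View pics/p4.png

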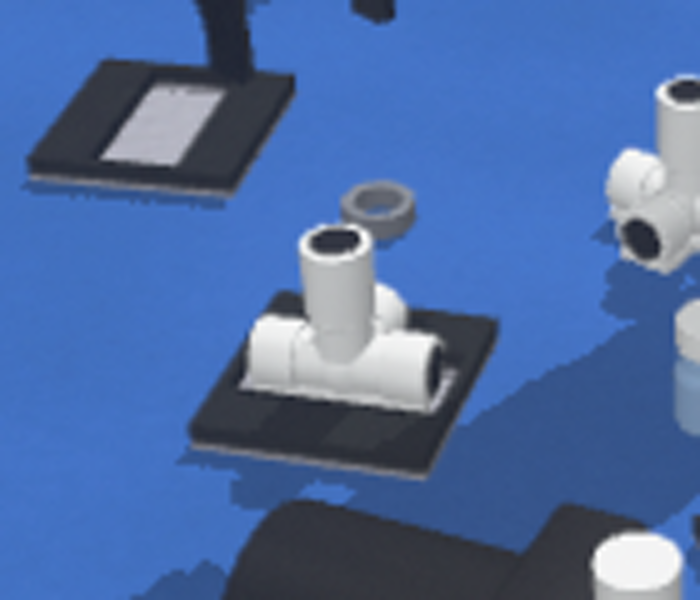

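>>> {"op": "step_arm", "data": {
  "increments": [
    [[0.004,-0.048,0.002],[0.003,0.001,-0.13]],
    [[0.008,-0.096,0.005],[0.005,0.002,-0.27]],
    [[0.012,-0.145,0.01],[0.006,0.002,-0.4]],
    [[0.016,-0.19,0.015],[0.006,0.002,-0.5]],
    [[0.017,-0.222,0.02],[0.006,0.002,-0.61]]
  ]
}}

```text
time: 7.1
ee_pos: [0.468, -0.0998, 0.1523]
eef_rot: [0.536, 0.844, -0.0, 0.001]
ft_force: [0.2, 1.1, 0.0]
width: 0.0694
```

```bash
python3 go.py 0.468 -0.100 0.11 115
```

```text
t 7.1 pos [ 0.468  -0.0998  0.1523] psi 115.2 q [ 0.86  0.1  -0.77  1.87  0.08  1.2   0.5 ] F [0.2 1.1 0. ] w 0.0694
[[-0.0001, -0.0001, 0.0423], [0.0008, 0.0024, 0.0039]] rows 0.8
```

>>> {"op": "step_arm", "data": {
  "increments": [
    [[0,0,0.03],[0,0.002,0.004]],
    [[0,0,0.06],[0,0.002,0.004]],
    [[0,0,0.09],[0,0.002,0.004]],
    [[0,0,0.108],[0,0.002,0.004]],
    [[0,0,0.108],[0,0.002,0.004]]
  ]
}}

```text
time: 7.6
ee_pos: [0.4664, -0.0995, 0.0422]
eef_rot: [0.537, 0.843, -0.0, -0.002]
ft_force: [-0.8, -0.1, -0.2]
width: 0.0695
```

```bash
python3 go.py 0.468 -0.100 0.044 115; python3 - <<'E'
from h import *
from bench import r
o=[]
for n,q in(("scene",(308,170)),):
    c=r.camera(n); p=c["pixels"][q[1]-60:q[1]+60,q[0]-70:q[0]+70]; o.append(cv2.resize(p,None,fx=5,fy=5,interpolation=2))
cv2.imwrite("pics/c1.png",np.hstack(o))
E
```

```text
t 7.6 pos [ 0.4664 -0.0995  0.0422] psi 115.0 q [ 0.81  0.25 -0.75  1.98  0.2   0.98  0.39] F [-0.8 -0.1 -0.2] w 0.0695
[[-0.0011, 0.0013, -0.0018], [-0.0019, -0.0025, 0.0001]] rows 0.0
```

View pics/c1.png

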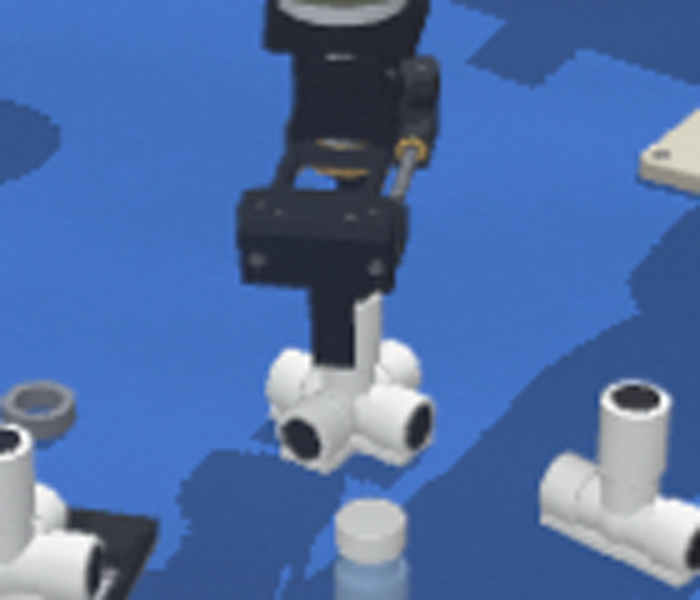

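>>> {"op": "step_arm", "data": {
  "increments": [
    [[-0.001,0.001,-0.002],[-0.002,-0.002,0]],
    [[-0.001,0.001,-0.002],[-0.002,-0.002,0]],
    [[-0.001,0.001,-0.002],[-0.002,-0.002,0]],
    [[-0.001,0.001,-0.002],[-0.002,-0.002,0]],
    [[-0.001,0.001,-0.002],[-0.002,-0.002,0]]
  ],
  "hand": 1
}}

```text
time: 8.15
ee_pos: [0.469, -0.1002, 0.0461]
eef_rot: [0.537, 0.843, 0.0, 0.001]
ft_force: [0.9, -0.2, -0.4]
width: 0.0375
```

>>> {"op": "step_arm", "data": {
  "increments": [
    [[0,0,0],[0,0,0]],
    [[0,0,0],[0,0,0]],
    [[0,0,0],[0,0,0]]
  ]
}}

```text
time: 8.45
ee_pos: [0.4689, -0.1002, 0.046]
eef_rot: [0.537, 0.843, 0.0, 0.001]
ft_force: [0.6, -1.4, -0.3]
width: 0.0333
```

>>> {"op": "step_arm", "data": {
  "increments": [
    [[0,0,-0.03],[0,0,0]],
    [[0,0,-0.07],[0,0,0]],
    [[0,0,-0.11],[0,0,0]],
    [[0,0,-0.126],[0,0,0]],
    [[0,0,-0.126],[0,0,0]]
  ]
}}

```text
time: 8.95
ee_pos: [0.4701, -0.1004, 0.1743]
eef_rot: [0.537, 0.843, 0.001, 0.003]
ft_force: [0.0, 0.3, -1.8]
width: 0.0332
```

```bash
python3 go.py 0.671 0.1275 0.17 170.4
```

```text
t 8.95 pos [ 0.4701 -0.1004  0.1743] psi 115.0 q [ 0.87  0.08 -0.78  1.84  0.06  1.24  0.51] F [ 0.   0.3 -1.8] w 0.0332
[[0.1216, 0.2784, 0.005], [0.0021, 0.0063, -0.9669]] rows 6.4
```

>>> {"op": "step_arm", "data": {
  "increments": [
    [[0.012,0.03,0],[0.002,0.006,-0.12]],
    [[0.03,0.07,0],[0.002,0.006,-0.26]],
    [[0.05,0.115,0],[0.002,0.006,-0.4]],
    [[0.07,0.16,0],[0.002,0.006,-0.55]],
    [[0.088,0.2,0],[0.002,0.006,-0.69]]
  ]
}}

```text
time: 9.45
ee_pos: [0.6147, 0.0657, 0.1728]
eef_rot: [0.217, 0.976, 0.0, -0.001]
ft_force: [0.3, -0.2, 0.1]
width: 0.0333
```

```bash
python3 go.py 0.671 0.1275 0.15 170.4
```

```text
t 9.45 pos [0.6147 0.0657 0.1728] psi 154.9 q [ 0.49  0.48 -0.91  1.48  0.38  1.37  0.69] F [ 0.3 -0.2  0.1] w 0.0333
[[-0.0247, 0.0798, 0.0227], [0.0007, -0.0017, -0.2709]] rows 1.8
```

>>> {"op": "step_arm", "data": {
  "increments": [
    [[-0.012,0.04,0.01],[0,-0.002,-0.13]],
    [[-0.02,0.066,0.02],[0,-0.002,-0.22]],
    [[-0.025,0.08,0.023],[0,-0.002,-0.271]],
    [[-0.025,0.08,0.023],[0,-0.002,-0.271]],
    [[-0.025,0.08,0.023],[0,-0.002,-0.271]]
  ]
}}

```text
time: 9.95
ee_pos: [0.6706, 0.1275, 0.1483]
eef_rot: [0.084, 0.996, 0.0, -0.001]
ft_force: [0.3, 0.3, -0.5]
width: 0.0331
```

```bash
python3 go.py 0.671 0.1275 0.072 170.4; python3 - <<'E'
from h import *
from bench import r
o=[]
for n,q in(("scene",(320,210)),):
    c=r.camera(n); p=c["pixels"][q[1]-80:q[1]+80,q[0]-90:q[0]+90]; o.append(cv2.resize(p,None,fx=4,fy=4,interpolation=2)[:600])
cv2.imwrite("pics/c2.png",np.hstack(o))
E
```

```text
t 9.95 pos [0.6706 0.1275 0.1483] psi 170.4 q [ 0.33  0.65 -0.91  1.32  0.51  1.41  0.85] F [ 0.3  0.3 -0.5] w 0.0331
[[-0.0005, 0.0, 0.0763], [0.0002, -0.0015, -0.0007]] rows 1.5
```

View pics/c2.png

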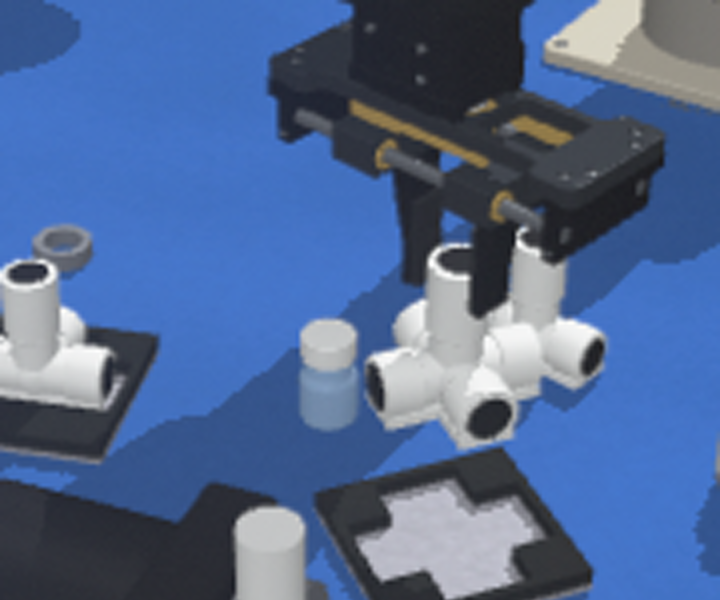

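>>> {"op": "step_arm", "data": {
  "increments": [
    [[0,0,0.025],[0,-0.001,0]],
    [[0,0,0.05],[0,-0.001,0]],
    [[0,0,0.07],[0,-0.001,0]],
    [[0,0,0.076],[0,-0.001,0]],
    [[0,0,0.076],[0,-0.001,0]]
  ]
}}

```text
time: 10.5
ee_pos: [0.6704, 0.1256, 0.0728]
eef_rot: [0.085, 0.996, -0.0, -0.0]
ft_force: [-0.8, 0.2, -1.2]
width: 0.0332
```

```bash
python3 go.py 0.671 0.1275 0.0505 170.4; python3 - <<'E'
from h import *
from bench import r
o=[]
for n,q in(("scene",(330,240)),):
    c=r.camera(n); p=c["pixels"][q[1]-60:q[1]+60,q[0]-70:q[0]+70]; o.append(cv2.resize(p,None,fx=5,fy=5,interpolation=2)[:600])
cv2.imwrite("pics/c3.png",np.hstack(o))
E
```

```text
t 10.5 pos [0.6704 0.1256 0.0728] psi 170.2 q [ 0.33  0.71 -0.88  1.4   0.55  1.28  0.82] F [-0.8  0.2 -1.2] w 0.0332
[[-0.0003, 0.002, 0.0223], [-0.001, -0.0001, -0.0032]] rows 0.4
```

View pics/c3.png

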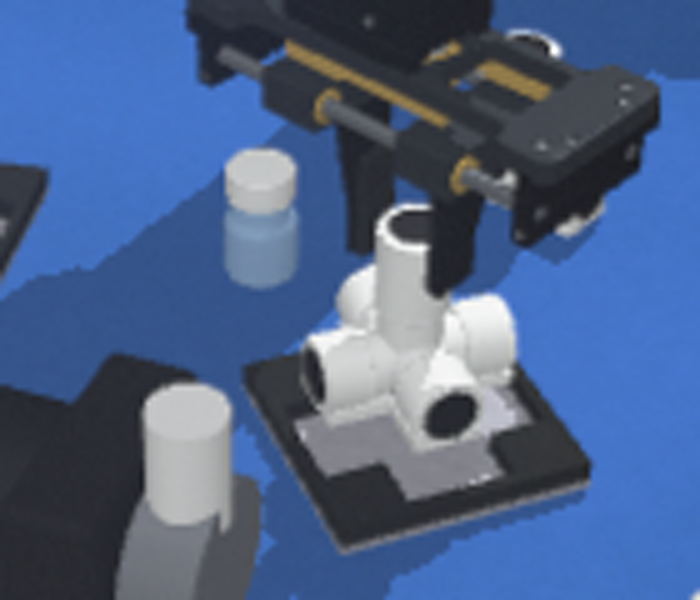

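>>> {"op": "step_arm", "data": {
  "increments": [
    [[0,0.002,0.011],[-0.001,0,-0.003]],
    [[0,0.002,0.018],[-0.001,0,-0.003]],
    [[0,0.002,0.022],[-0.001,0,-0.003]],
    [[0,0.002,0.022],[-0.001,0,-0.003]]
  ]
}}

```text
time: 10.95
ee_pos: [0.6709, 0.128, 0.0511]
eef_rot: [0.084, 0.997, 0.0, 0.0]
ft_force: [-0.7, -0.1, -0.5]
width: 0.0334
```

```bash
python3 go.py 0.671 0.1275 0.0505 170.4; python3 - <<'E'
from h import *
from bench import r
o=[]
for n,q in(("scene",(330,240)),):
    c=r.camera(n); p=c["pixels"][q[1]-60:q[1]+60,q[0]-70:q[0]+70]; o.append(cv2.resize(p,None,fx=5,fy=5,interpolation=2)[:600])
cv2.imwrite("pics/c4.png",np.hstack(o))
E
```

```text
t 10.95 pos [0.6709 0.128  0.0511] psi 170.4 q [ 0.32  0.73 -0.87  1.42  0.57  1.25  0.81] F [-0.7 -0.1 -0.5] w 0.0334
[[-0.0001, -0.0005, 0.0006], [0.0005, 0.0003, 0.0002]] rows 0.0
```

View pics/c4.png

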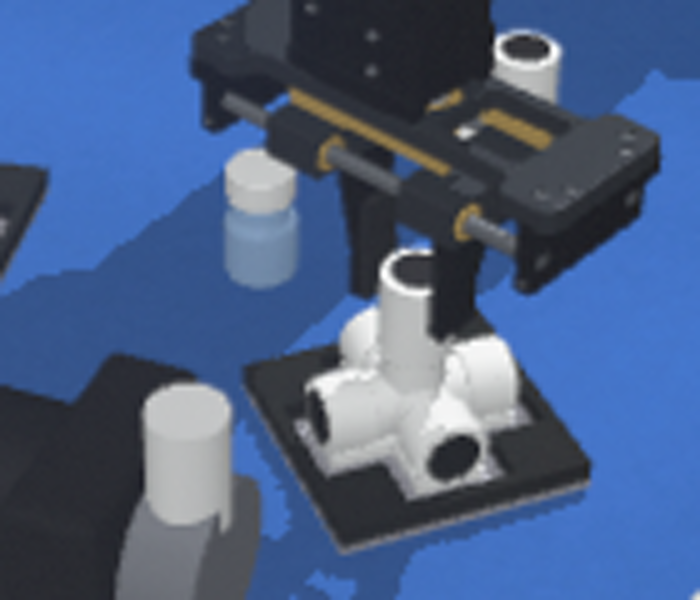

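>>> {"op": "step_arm", "data": {
  "increments": [
    [[0,0,0.001],[0,0,0]],
    [[0,0,0.001],[0,0,0]]
  ]
}}

```text
time: 11.2
ee_pos: [0.6713, 0.1281, 0.0508]
eef_rot: [0.084, 0.996, 0.0, 0.001]
ft_force: [-0.4, -0.5, -1.2]
width: 0.033
```

>>> {"op": "step_arm", "data": {
  "increments": [
    [[0,0,0],[0,0,0]],
    [[0,0,0],[0,0,0]],
    [[0,0,0],[0,0,0]],
    [[0,0,0],[0,0,0]],
    [[0,0,0],[0,0,0]]
  ],
  "hand": -0.6
}}

```text
time: 11.7
ee_pos: [0.6713, 0.1282, 0.0508]
eef_rot: [0.084, 0.997, 0.0, 0.001]
ft_force: [-0.3, -0.8, 0.4]
width: 0.0645
```

>>> {"op": "step_arm", "data": {
  "increments": [
    [[0,0,-0.03],[0,0,0]],
    [[0,0,-0.06],[0,0,0]],
    [[0,0,-0.1],[0,0,0]],
    [[0,0,-0.12],[0,0,0]]
  ]
}}

```text
time: 12.1
ee_pos: [0.672, 0.1288, 0.1745]
eef_rot: [0.084, 0.997, 0.001, 0.002]
ft_force: [1.4, 0.6, 0.5]
width: 0.0693
```

```bash
python3 go.py 0.479 0.0755 0.15 106; python3 - <<'E'
from h import *
from bench import r
o=[]
for n,q in(("scene",(330,240)),):
    c=r.camera(n); p=c["pixels"][q[1]-60:q[1]+60,q[0]-70:q[0]+70]; o.append(cv2.resize(p,None,fx=5,fy=5,interpolation=2)[:600])
cv2.imwrite("pics/c5.png",np.hstack(o))
E
```

```text
t 12.1 pos [0.672  0.1288 0.1745] psi 170.4 q [ 0.33  0.64 -0.92  1.29  0.49  1.44  0.86] F [1.4 0.6 0.5] w 0.0693
[[0.1815, -0.0847, 0.0235], [0.0047, 0.0024, 1.1243]] rows 7.5
```

View pics/c5.png

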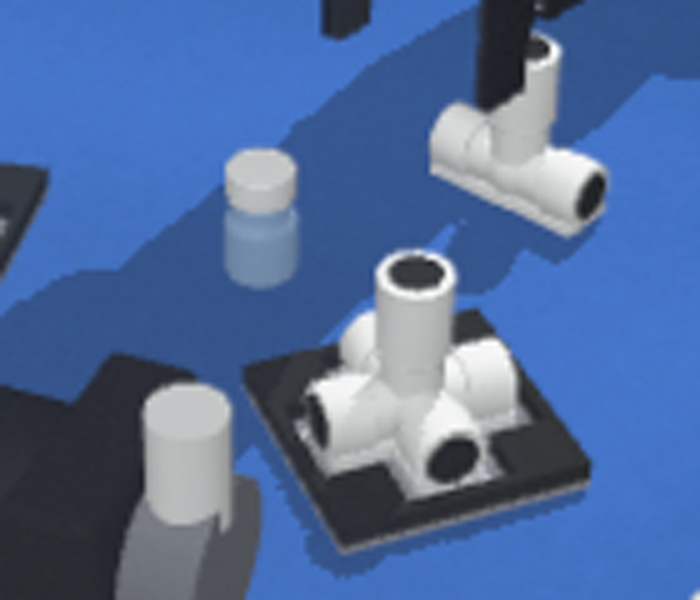

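>>> {"op": "step_arm", "data": {
  "increments": [
    [[0.025,-0.012,0.002],[0.004,0.002,0.14]],
    [[0.052,-0.024,0.004],[0.004,0.002,0.28]],
    [[0.08,-0.037,0.008],[0.004,0.002,0.42]],
    [[0.105,-0.049,0.012],[0.004,0.002,0.57]],
    [[0.13,-0.061,0.016],[0.004,0.002,0.71]]
  ]
}}

```text
time: 12.65
ee_pos: [0.5333, 0.0903, 0.1594]
eef_rot: [0.428, 0.904, 0.001, 0.002]
ft_force: [0.8, -0.6, 1.0]
width: 0.0695
```

```bash
python3 go.py 0.479 0.0755 0.15 106
```

```text
t 12.65 pos [0.5333 0.0903 0.1594] psi 129.4 q [ 0.52  0.29 -0.9   1.71  0.24  1.26  0.26] F [ 0.8 -0.6  1. ] w 0.0695
[[0.023, -0.0514, 0.0092], [0.0032, 0.0018, 0.4077]] rows 2.7
```

>>> {"op": "step_arm", "data": {
  "increments": [
    [[0.009,-0.02,0.004],[0.003,0.002,0.14]],
    [[0.017,-0.038,0.008],[0.003,0.002,0.28]],
    [[0.023,-0.051,0.009],[0.003,0.002,0.408]],
    [[0.023,-0.051,0.009],[0.003,0.002,0.408]],
    [[0.023,-0.051,0.009],[0.003,0.002,0.408]]
  ]
}}

```text
time: 13.15
ee_pos: [0.4798, 0.0757, 0.1505]
eef_rot: [0.601, 0.8, 0.0, 0.001]
ft_force: [0.2, 0.0, 0.2]
width: 0.0697
```

```bash
python3 go.py 0.479 0.0755 0.045 106
```

```text
t 13.15 pos [0.4798 0.0757 0.1505] psi 106.2 q [ 0.57  0.14 -0.87  1.85  0.11  1.2  -0.05] F [0.2 0.  0.2] w 0.0697
[[0.0001, -0.0009, 0.1055], [0.001, 0.0006, 0.0029]] rows 2.1
```

>>> {"op": "step_arm", "data": {
  "increments": [
    [[0,-0.001,0.03],[0.001,0,0.003]],
    [[0,-0.001,0.06],[0.001,0,0.003]],
    [[0,-0.001,0.09],[0.001,0,0.003]],
    [[0,-0.001,0.104],[0.001,0,0.003]],
    [[0,-0.001,0.104],[0.001,0,0.003]]
  ]
}}

```text
time: 13.65
ee_pos: [0.4782, 0.0757, 0.0451]
eef_rot: [0.601, 0.799, -0.001, -0.001]
ft_force: [1.0, -0.0, -0.2]
width: 0.0695
```

```bash
python3 go.py 0.479 0.0755 0.045 106; python3 - <<'E'
from h import *
from bench import r
o=[]
for n,q in(("scene",(365,195)),):
    c=r.camera(n); p=c["pixels"][q[1]-60:q[1]+60,q[0]-70:q[0]+70]; o.append(cv2.resize(p,None,fx=5,fy=5,interpolation=2)[:600])
cv2.imwrite("pics/b1.png",np.hstack(o))
E
```

```text
t 13.65 pos [0.4782 0.0757 0.0451] psi 106.1 q [ 0.51  0.29 -0.84  1.96  0.25  1.   -0.16] F [ 1.  -0.  -0.2] w 0.0695
[[-0.0005, 0.0007, 0.0001], [-0.0028, -0.0012, 0.0022]] rows 0.0
```

View pics/b1.png

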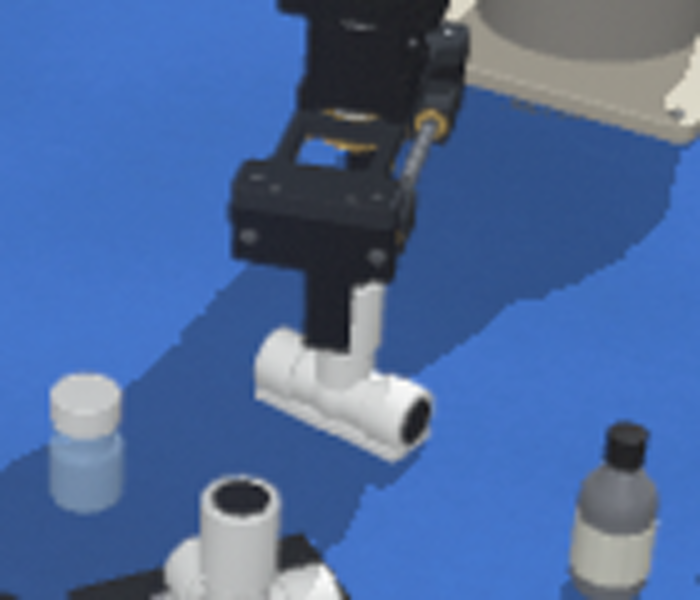

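Good; close and lift.

>>> {"op": "step_arm", "data": {
  "increments": [
    [[0,0.001,0],[-0.003,-0.001,0.002]],
    [[0,0.001,0],[-0.003,-0.001,0.002]],
    [[0,0.001,0],[-0.003,-0.001,0.002]],
    [[0,0.001,0],[-0.003,-0.001,0.002]],
    [[0,0.001,0],[-0.003,-0.001,0.002]]
  ],
  "hand": 1
}}

```text
time: 14.2
ee_pos: [0.4802, 0.0761, 0.0468]
eef_rot: [0.602, 0.799, 0.001, 0.001]
ft_force: [0.4, -0.3, 1.3]
width: 0.0377
```

>>> {"op": "step_arm", "data": {
  "increments": [
    [[0,0,0],[0,0,0]],
    [[0,0,0],[0,0,0]],
    [[0,0,0],[0,0,0]]
  ]
}}

```text
time: 14.5
ee_pos: [0.4802, 0.0761, 0.0468]
eef_rot: [0.602, 0.799, 0.001, 0.001]
ft_force: [-0.3, 0.8, -0.9]
width: 0.0334
```

>>> {"op": "step_arm", "data": {
  "increments": [
    [[0,0,-0.03],[0,0,0]],
    [[0,0,-0.07],[0,0,0]],
    [[0,0,-0.11],[0,0,0]],
    [[0,0,-0.135],[0,0,0]],
    [[0,0,-0.135],[0,0,0]]
  ]
}}

```text
time: 15.0
ee_pos: [0.4817, 0.0766, 0.1852]
eef_rot: [0.602, 0.799, 0.002, 0.003]
ft_force: [-0.1, -0.4, -1.1]
width: 0.0335
```

```bash
python3 go.py 0.5495 -0.403 0.18 47
```

```text
t 15.0 pos [0.4817 0.0766 0.1852] psi 106.0 q [ 0.59  0.1  -0.88  1.8   0.09  1.27 -0.03] F [-0.1 -0.4 -1.1] w 0.0335
[[-0.4797, -0.0669, 0.0059], [0.0085, -0.0016, 1.0294]] rows 9.7
```

>>> {"op": "step_arm", "data": {
  "increments": [
    [[-0.03,-0.004,0],[0.008,-0.002,0.06]],
    [[-0.075,-0.01,0],[0.008,-0.002,0.16]],
    [[-0.12,-0.017,0.001],[0.008,-0.002,0.26]],
    [[-0.165,-0.023,0.002],[0.008,-0.002,0.36]],
    [[-0.21,-0.029,0.003],[0.008,-0.002,0.46]]
  ]
}}

```text
time: 15.5
ee_pos: [0.5108, -0.1361, 0.1811]
eef_rot: [0.77, 0.638, -0.001, 0.001]
ft_force: [1.1, 0.8, -0.7]
width: 0.0329
```

```bash
python3 go.py 0.5495 -0.403 0.17 47
```

```text
t 15.5 pos [ 0.5108 -0.1361  0.1811] psi 79.3 q [ 0.78  0.19 -0.67  1.71  0.13  1.28 -0.11] F [ 1.1  0.8 -0.7] w 0.0329
[[-0.2551, 0.0876, 0.0118], [-0.0, 0.0032, 0.5637]] rows 5.4
```

>>> {"op": "step_arm", "data": {
  "increments": [
    [[-0.047,0.016,0.002],[0,0.003,0.1]],
    [[-0.093,0.032,0.004],[0,0.003,0.21]],
    [[-0.14,0.048,0.006],[0,0.003,0.31]],
    [[-0.185,0.063,0.008],[0,0.003,0.41]],
    [[-0.225,0.077,0.01],[0,0.003,0.5]]
  ]
}}

```text
time: 16.0
ee_pos: [0.5431, -0.375, 0.1694]
eef_rot: [0.905, 0.425, -0.001, -0.001]
ft_force: [0.8, 1.2, -0.9]
width: 0.0335
```

```bash
python3 go.py 0.5495 -0.403 0.13 47
```

```text
t 16.0 pos [ 0.5431 -0.375   0.1694] psi 50.3 q [ 0.87  0.47 -0.46  1.38  0.21  1.35 -0.29] F [ 0.8  1.2 -0.9] w 0.0335
[[-0.0173, 0.0229, 0.0394], [-0.0024, 0.0021, 0.0568]] rows 1.0
```

>>> {"op": "step_arm", "data": {
  "increments": [
    [[-0.012,0.016,0.012],[-0.002,0.002,0.04]],
    [[-0.017,0.023,0.03],[-0.002,0.002,0.057]],
    [[-0.017,0.023,0.039],[-0.002,0.002,0.057]],
    [[-0.017,0.023,0.039],[-0.002,0.002,0.057]]
  ]
}}

```text
time: 16.4
ee_pos: [0.5489, -0.4005, 0.1276]
eef_rot: [0.917, 0.4, -0.001, -0.002]
ft_force: [-0.6, -0.3, -0.2]
width: 0.0335
```

```bash
python3 go.py 0.5495 -0.403 0.073 47; python3 - <<'E'
from h import *
from bench import r
o=[]
for n,q in(("scene",(205,170)),):
    c=r.camera(n); p=c["pixels"][q[1]-60:q[1]+60,q[0]-70:q[0]+70]; o.append(cv2.resize(p,None,fx=5,fy=5,interpolation=2)[:600])
    h=hole(c["pixels"],(202,143),7);print(h)
cv2.imwrite("pics/b2.png",np.hstack(o))
E
```

```text
t 16.4 pos [ 0.5489 -0.4005  0.1276] psi 47.1 q [ 0.87  0.54 -0.44  1.37  0.23  1.29 -0.33] F [-0.6 -0.3 -0.2] w 0.0335
[[-0.0015, 0.0024, 0.0546], [-0.0051, -0.0, 0.0024]] rows 1.1
[208. 144.]
```

View pics/b2.png

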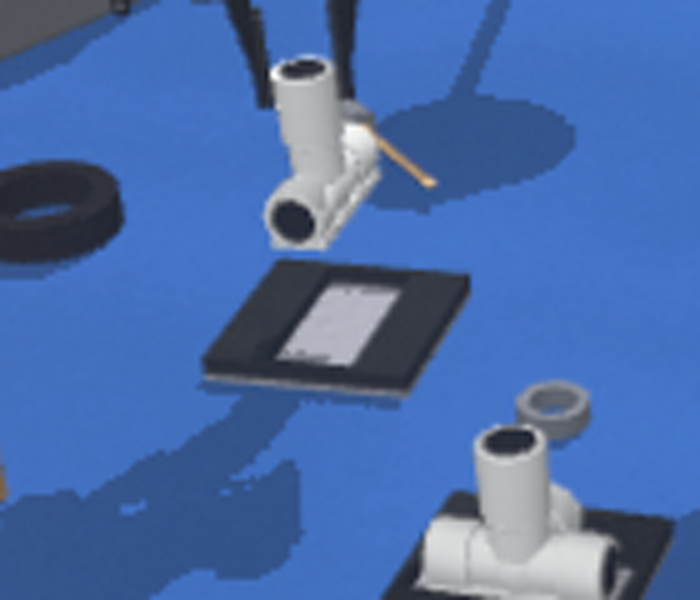

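>>> {"op": "step_arm", "data": {
  "increments": [
    [[-0.001,0.002,0.02],[-0.005,0,0.002]],
    [[-0.001,0.002,0.04],[-0.005,0,0.002]],
    [[-0.001,0.002,0.054],[-0.005,0,0.002]],
    [[-0.001,0.002,0.054],[-0.005,0,0.002]],
    [[-0.001,0.002,0.054],[-0.005,0,0.002]]
  ]
}}

```text
time: 16.95
ee_pos: [0.5509, -0.4022, 0.0764]
eef_rot: [0.917, 0.399, 0.001, 0.001]
ft_force: [-0.3, -0.8, -0.4]
width: 0.0331
```

```bash
python3 go.py 0.5495 -0.403 0.052 47; python3 - <<'E'
from h import *
from bench import r
o=[]
for n,q in(("scene",(205,170)),):
    c=r.camera(n); p=c["pixels"][q[1]-60:q[1]+60,q[0]-70:q[0]+70]; o.append(cv2.resize(p,None,fx=5,fy=5,interpolation=2)[:600])
cv2.imwrite("pics/b3.png",np.hstack(o))
E
```

```text
t 16.95 pos [ 0.5509 -0.4022  0.0764] psi 47.1 q [ 0.87  0.58 -0.43  1.42  0.25  1.2  -0.34] F [-0.3 -0.8 -0.4] w 0.0331
[[-0.0015, -0.0006, 0.0244], [0.0031, -0.0006, 0.0016]] rows 0.5
```

View pics/b3.png

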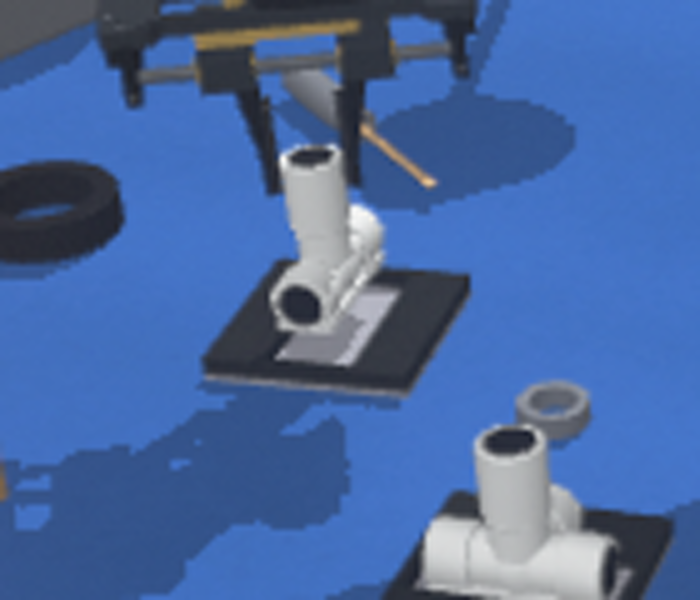

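```bash
python3 - <<'E'
from h import *
from bench import r
c=r.camera("scene");im=cv2.resize(c["pixels"][110:230,135:275],None,fx=5,fy=5,interpolation=2)
E=r.read_state()["ee_pos"]
def rect(ctr,yaw,hx,hy,z,col):
    a=np.radians(yaw);R=np.array([[np.cos(a),-np.sin(a)],[np.sin(a),np.cos(a)]])
    P=np.array([[hx,hy],[-hx,hy],[-hx,-hy],[hx,-hy]])@R.T+ctr
    p=(proj(c,np.c_[P,np.full(4,z)])-[135,110]+.5)*5-.5
    cv2.polylines(im,[p.round().astype(int)],True,col,1)
T=[.5495,-.403]
rect(T,23.4,.058,.058,.014,(0,255,255)); rect(T,23.4,.052,.025,.014,(0,255,0)); rect(T,23.4,.052,.025,.004,(0,0,255))
rect(E[:2],23.4,.044,.017,E[2]-.0468,(255,0,255))
cv2.imwrite("pics/b4.png",im)
E
```

```text
(no output)
```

View pics/b4.png

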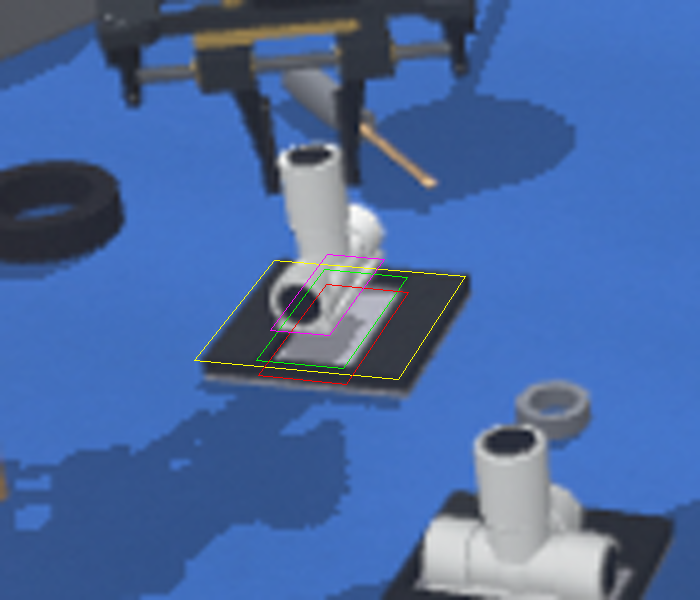

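>>> {"op": "step_arm", "data": {
  "increments": [
    [[-0.002,0,0.01],[0.003,0,0.002]],
    [[-0.002,0,0.018],[0.003,0,0.002]],
    [[-0.002,0,0.0235],[0.003,0,0.002]],
    [[-0.002,0,0.0235],[0.003,0,0.002]],
    [[-0.002,0,0.0235],[0.003,0,0.002]]
  ]
}}

```text
time: 17.55
ee_pos: [0.5499, -0.4041, 0.0532]
eef_rot: [0.917, 0.398, 0.001, 0.0]
ft_force: [0.2, -0.6, -0.3]
width: 0.0331
```

```bash
python3 go.py 0.5495 -0.403 0.052 47; python3 - <<'E'
from h import *
from bench import r
o=[]
for n,q in(("scene",(205,170)),):
    c=r.camera(n); p=c["pixels"][q[1]-60:q[1]+60,q[0]-70:q[0]+70]; o.append(cv2.resize(p,None,fx=5,fy=5,interpolation=2)[:600])
cv2.imwrite("pics/b5.png",np.hstack(o))
E
```

```text
t 17.55 pos [ 0.5499 -0.4041  0.0532] psi 47.0 q [ 0.87  0.6  -0.42  1.44  0.26  1.16 -0.35] F [ 0.2 -0.6 -0.3] w 0.0331
[[0.0005, -0.0011, 0.0012], [0.0009, -0.0008, -0.0008]] rows 0.0
```

View pics/b5.png

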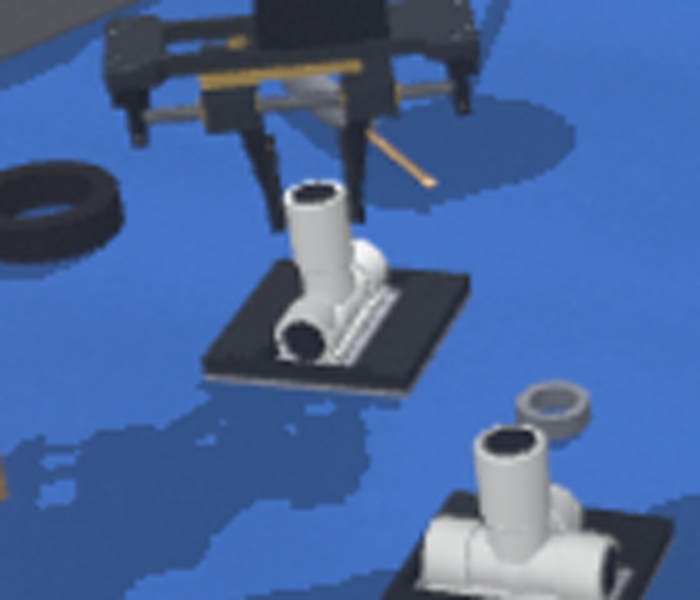

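Bar is in its channel. Lower the last mm, release, lift.

>>> {"op": "step_arm", "data": {
  "increments": [
    [[0.0005,-0.001,0.0015],[0,0,0]],
    [[0.0005,-0.001,0.0015],[0,0,0]],
    [[0.0005,-0.001,0.0015],[0,0,0]]
  ]
}}

```text
time: 17.9
ee_pos: [0.5498, -0.4032, 0.0522]
eef_rot: [0.917, 0.398, 0.001, 0.001]
ft_force: [-0.4, -0.9, -0.6]
width: 0.0333
```

>>> {"op": "step_arm", "data": {
  "increments": [
    [[0,0,0],[0,0,0]],
    [[0,0,0],[0,0,0]],
    [[0,0,0],[0,0,0]],
    [[0,0,0],[0,0,0]],
    [[0,0,0],[0,0,0]]
  ],
  "hand": -0.6
}}

```text
time: 18.4
ee_pos: [0.5498, -0.4032, 0.0522]
eef_rot: [0.917, 0.398, 0.001, 0.001]
ft_force: [0.2, 0.5, -0.3]
width: 0.0642
```

>>> {"op": "step_arm", "data": {
  "increments": [
    [[0,0,-0.03],[0,0,0]],
    [[0,0,-0.06],[0,0,0]],
    [[0,0,-0.1],[0,0,0]],
    [[0,0,-0.125],[0,0,0]]
  ]
}}

```text
time: 18.8
ee_pos: [0.5503, -0.4035, 0.1805]
eef_rot: [0.917, 0.398, 0.002, 0.002]
ft_force: [0.5, -0.7, -0.2]
width: 0.0698
```

```bash
python3 go.py 0.4235 0.2785 0.18 77; python3 - <<'E'
from h import *
from bench import r
o=[]
for n,q in(("scene",(205,170)),):
    c=r.camera(n); p=c["pixels"][q[1]-60:q[1]+60,q[0]-70:q[0]+70]; o.append(cv2.resize(p,None,fx=5,fy=5,interpolation=2)[:600])
cv2.imwrite("pics/b6.png",np.hstack(o))
E
```

```text
t 18.8 pos [ 0.5503 -0.4035  0.1805] psi 47.0 q [ 0.87  0.5  -0.44  1.3   0.21  1.38 -0.32] F [ 0.5 -0.7 -0.2] w 0.0698
[[0.4119, -0.5581, -0.0015], [0.0049, -0.0002, -0.5244]] rows 13.9
```

View pics/b6.png

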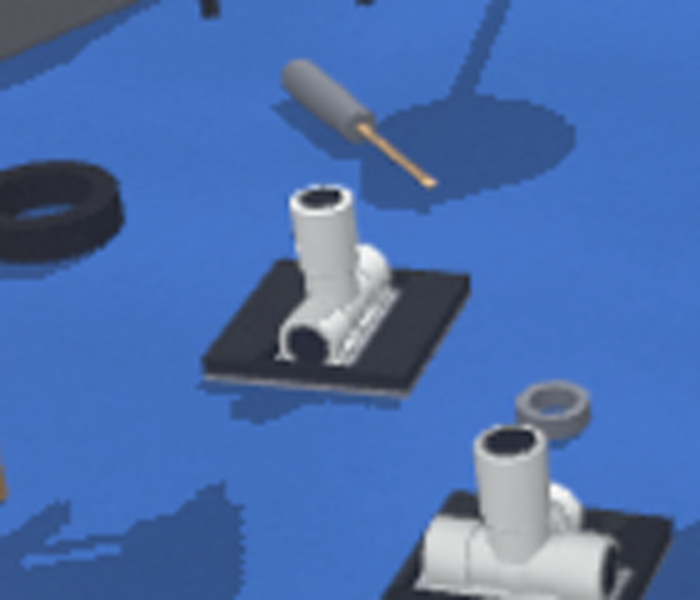

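>>> {"op": "step_arm", "data": {
  "increments": [
    [[0.029,-0.04,0],[0.005,0,-0.037]],
    [[0.059,-0.08,0],[0.005,0,-0.075]],
    [[0.088,-0.12,0],[0.005,0,-0.11]],
    [[0.118,-0.16,0],[0.005,0,-0.15]],
    [[0.147,-0.2,0],[0.005,0,-0.19]]
  ]
}}

```text
time: 19.35
ee_pos: [0.5051, -0.1583, 0.1829]
eef_rot: [0.875, 0.484, 0.001, 0.002]
ft_force: [1.4, 0.4, 0.8]
width: 0.0697
```

```bash
python3 go.py 0.4235 0.2785 0.18 77
```

```text
t 19.35 pos [ 0.5051 -0.1583  0.1829] psi 57.9 q [ 0.77  0.18 -0.61  1.72  0.11  1.28 -0.43] F [1.4 0.4 0.8] w 0.0697
[[0.3268, -0.3011, 0.0015], [0.0051, 0.0004, -0.3328]] rows 8.9
```

>>> {"op": "step_arm", "data": {
  "increments": [
    [[0.035,-0.032,0],[0.005,0,-0.037]],
    [[0.07,-0.064,0],[0.005,0,-0.075]],
    [[0.105,-0.097,0],[0.005,0,-0.11]],
    [[0.14,-0.13,0],[0.005,0,-0.15]],
    [[0.175,-0.162,0],[0.005,0,-0.19]]
  ]
}}

```text
time: 19.85
ee_pos: [0.46, 0.0778, 0.1822]
eef_rot: [0.825, 0.566, 0.0, 0.001]
ft_force: [1.2, -0.2, -0.1]
width: 0.0695
```

```bash
python3 go.py 0.4235 0.2785 0.17 77
```

```text
t 19.85 pos [0.46   0.0778 0.1822] psi 68.9 q [ 0.55  0.04 -0.83  1.85  0.03  1.26 -0.65] F [ 1.2 -0.2 -0.1] w 0.0695
[[0.1741, -0.1063, 0.012], [0.0011, 0.0005, -0.1412]] rows 4.1
```

>>> {"op": "step_arm", "data": {
  "increments": [
    [[0.042,-0.026,0.003],[0.001,0,-0.035]],
    [[0.085,-0.052,0.006],[0.001,0,-0.07]],
    [[0.127,-0.078,0.009],[0.001,0,-0.105]],
    [[0.16,-0.098,0.012],[0.001,0,-0.13]],
    [[0.174,-0.106,0.012],[0.001,0,-0.141]]
  ]
}}

```text
time: 20.35
ee_pos: [0.4217, 0.2823, 0.1699]
eef_rot: [0.781, 0.625, 0.0, -0.001]
ft_force: [0.5, -0.5, -0.2]
width: 0.0699
```

```bash
python3 go.py 0.4235 0.2785 0.12 77
```

```text
t 20.35 pos [0.4217 0.2823 0.1699] psi 77.3 q [ 0.23  0.21 -1.01  1.77  0.19  1.26 -1.04] F [ 0.5 -0.5 -0.2] w 0.0699
[[-0.0034, 0.0026, 0.0499], [-0.0006, -0.0009, 0.0056]] rows 1.0
```

>>> {"op": "step_arm", "data": {
  "increments": [
    [[-0.003,0.003,0.02],[0,0,0.005]],
    [[-0.003,0.003,0.04],[0,0,0.005]],
    [[-0.003,0.003,0.05],[0,0,0.005]],
    [[-0.003,0.003,0.05],[0,0,0.005]]
  ]
}}

```text
time: 20.75
ee_pos: [0.4233, 0.2782, 0.1188]
eef_rot: [0.782, 0.623, -0.001, -0.001]
ft_force: [1.0, -0.3, 0.9]
width: 0.07
```

```bash
python3 go.py 0.4235 0.2785 0.046 77; python3 - <<'E'
from h import *
from bench import r
o=[]
for n,q in(("scene",(452,190)),):
    c=r.camera(n); p=c["pixels"][q[1]-60:q[1]+60,q[0]-70:q[0]+70]; o.append(cv2.resize(p,None,fx=5,fy=5,interpolation=2)[:600])
cv2.imwrite("pics/l1.png",np.hstack(o))
E
```

```text
t 20.75 pos [0.4233 0.2782 0.1188] psi 77.0 q [ 0.21  0.27 -0.99  1.83  0.24  1.17 -1.08] F [ 1.  -0.3  0.9] w 0.07
[[0.0003, 0.0003, 0.0728], [-0.0024, 0.0004, 0.0007]] rows 1.5
```

View pics/l1.png

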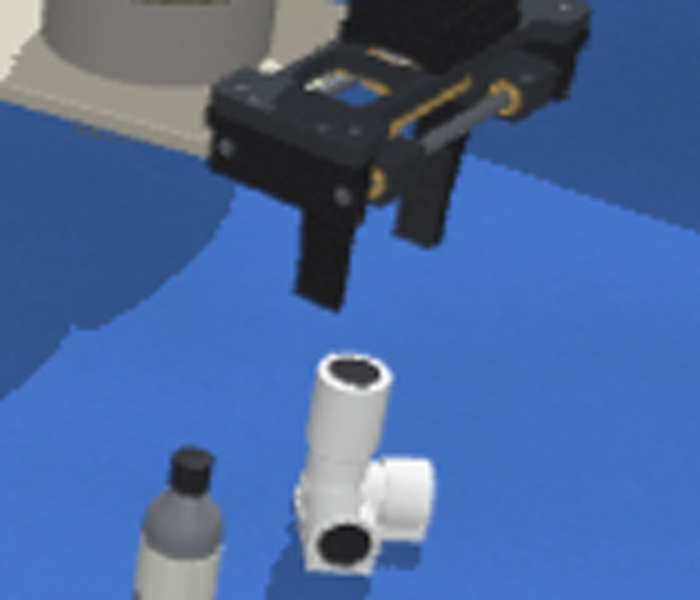

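>>> {"op": "step_arm", "data": {
  "increments": [
    [[0,0,0.025],[-0.002,0,0]],
    [[0,0,0.05],[-0.002,0,0]],
    [[0,0,0.07],[-0.002,0,0]],
    [[0,0,0.073],[-0.002,0,0]],
    [[0,0,0.073],[-0.002,0,0]]
  ]
}}

```text
time: 21.3
ee_pos: [0.424, 0.2789, 0.0477]
eef_rot: [0.782, 0.623, 0.001, 0.0]
ft_force: [0.5, 0.2, 0.0]
width: 0.0698
```

```bash
python3 go.py 0.4235 0.2785 0.046 77; python3 - <<'E'
from h import *
from bench import r
o=[]
for n,q in(("scene",(452,190)),):
    c=r.camera(n); p=c["pixels"][q[1]-60:q[1]+60,q[0]-70:q[0]+70]; o.append(cv2.resize(p,None,fx=5,fy=5,interpolation=2)[:600])
cv2.imwrite("pics/l2.png",np.hstack(o))
E
```

```text
t 21.3 pos [0.424  0.2789 0.0477] psi 77.0 q [ 0.15  0.37 -0.94  1.9   0.35  1.04 -1.16] F [0.5 0.2 0. ] w 0.0698
[[-0.0006, -0.0004, 0.0017], [0.0009, -0.001, 0.0004]] rows 0.0
```

View pics/l2.png

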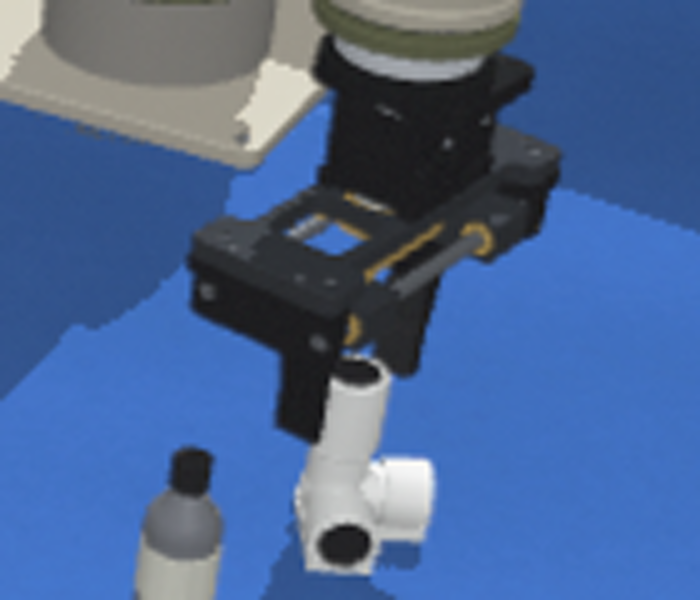

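>>> {"op": "step_arm", "data": {
  "increments": [
    [[0,0,0.001],[0,0,0]],
    [[0,0,0.001],[0,0,0]],
    [[0,0,0.001],[0,0,0]],
    [[0,0,0.001],[0,0,0]],
    [[0,0,0.001],[0,0,0]]
  ],
  "hand": 1
}}

```text
time: 21.85
ee_pos: [0.4244, 0.2792, 0.0473]
eef_rot: [0.782, 0.623, 0.001, 0.0]
ft_force: [-1.3, -1.2, 0.2]
width: 0.0372
```

>>> {"op": "step_arm", "data": {
  "increments": [
    [[0,0,0],[0,0,0]],
    [[0,0,0],[0,0,0]],
    [[0,0,0],[0,0,0]]
  ]
}}

```text
time: 22.15
ee_pos: [0.4243, 0.2792, 0.0472]
eef_rot: [0.782, 0.623, 0.001, 0.0]
ft_force: [-0.1, -0.6, 0.8]
width: 0.0333
```

>>> {"op": "step_arm", "data": {
  "increments": [
    [[0,0,-0.03],[0,0,0]],
    [[0,0,-0.07],[0,0,0]],
    [[0,0,-0.11],[0,0,0]],
    [[0,0,-0.13],[0,0,0]],
    [[0,0,-0.13],[0,0,0]]
  ]
}}

```text
time: 22.65
ee_pos: [0.4254, 0.2801, 0.18]
eef_rot: [0.782, 0.623, 0.003, 0.001]
ft_force: [-0.2, 0.2, -0.2]
width: 0.0333
```

```bash
python3 go.py 0.549 0.419 0.17 169; python3 - <<'E'
from h import *
from bench import r
o=[]
for n,q in(("scene",(452,170)),):
    c=r.camera(n); p=c["pixels"][q[1]-60:q[1]+60,q[0]-70:q[0]+70]; o.append(cv2.resize(p,None,fx=5,fy=5,interpolation=2)[:600])
cv2.imwrite("pics/l3.png",np.hstack(o))
E
```

```text
t 22.65 pos [0.4254 0.2801 0.18  ] psi 77.0 q [ 0.25  0.2  -1.01  1.76  0.18  1.28 -1.03] F [-0.2  0.2 -0.2] w 0.0333
[[0.1631, 0.0892, 0.0112], [0.0078, 0.0013, -1.6053]] rows 10.7
```

View pics/l3.png

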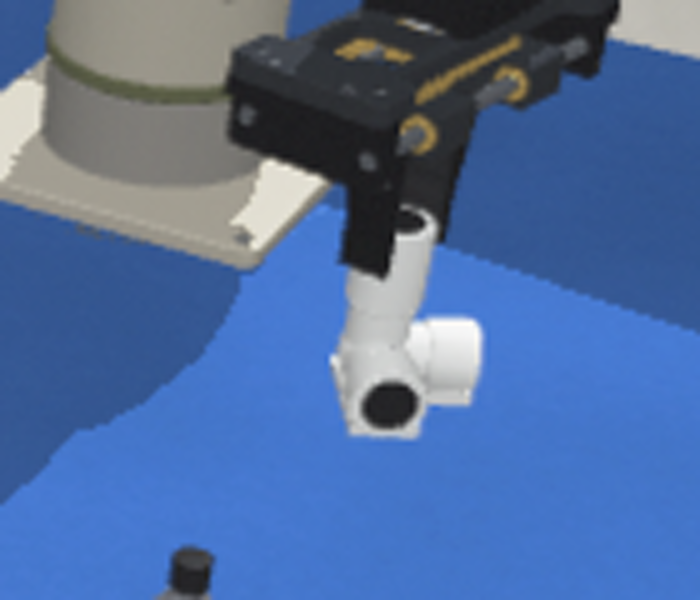

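>>> {"op": "step_arm", "data": {
  "increments": [
    [[0.015,0.008,0.001],[0.008,0,-0.13]],
    [[0.03,0.017,0.002],[0.008,0,-0.27]],
    [[0.045,0.025,0.003],[0.008,0,-0.41]],
    [[0.06,0.033,0.004],[0.008,0,-0.55]],
    [[0.075,0.041,0.005],[0.008,0,-0.69]]
  ]
}}

```text
time: 23.2
ee_pos: [0.4814, 0.3432, 0.1712]
eef_rot: [0.523, 0.852, -0.002, -0.002]
ft_force: [-0.1, 0.3, -0.1]
width: 0.0335
```

```bash
python3 go.py 0.549 0.419 0.17 169
```

```text
t 23.2 pos [0.4814 0.3432 0.1712] psi 116.9 q [ 0.11  0.48 -1.06  1.55  0.42  1.37 -0.52] F [-0.1  0.3 -0.1] w 0.0335
[[0.0371, 0.0946, 0.0008], [-0.0042, -0.0043, -0.9097]] rows 6.1
```

>>> {"op": "step_arm", "data": {
  "increments": [
    [[0.007,0.016,0],[-0.004,-0.004,-0.14]],
    [[0.013,0.032,0],[-0.004,-0.004,-0.28]],
    [[0.019,0.048,0],[-0.004,-0.004,-0.42]],
    [[0.024,0.064,0],[-0.004,-0.004,-0.56]],
    [[0.03,0.08,0],[-0.004,-0.004,-0.7]]
  ]
}}

```text
time: 23.7
ee_pos: [0.5391, 0.4061, 0.1684]
eef_rot: [0.197, 0.98, -0.001, -0.001]
ft_force: [-0.5, 1.1, -0.7]
width: 0.0328
```

```bash
python3 go.py 0.549 0.419 0.15 169
```

```text
t 23.7 pos [0.5391 0.4061 0.1684] psi 157.3 q [-0.03  0.71 -1.1   1.31  0.62  1.49  0.1 ] F [-0.5  1.1 -0.7] w 0.0328
[[-0.0042, 0.0158, 0.0183], [-0.0029, -0.0017, -0.2037]] rows 1.4
```

>>> {"op": "step_arm", "data": {
  "increments": [
    [[-0.003,0.01,0.006],[-0.003,-0.002,-0.12]],
    [[-0.004,0.016,0.015],[-0.003,-0.002,-0.19]],
    [[-0.004,0.016,0.018],[-0.003,-0.002,-0.204]],
    [[-0.004,0.016,0.018],[-0.003,-0.002,-0.204]]
  ]
}}

```text
time: 24.1
ee_pos: [0.5481, 0.4189, 0.1484]
eef_rot: [0.096, 0.995, -0.001, -0.001]
ft_force: [-0.9, 0.0, -0.6]
width: 0.033
```

```bash
python3 go.py 0.549 0.419 0.075 169; python3 - <<'E'
from h import *
from bench import r
o=[]
for n,q in(("scene",(480,240)),):
    c=r.camera(n); p=c["pixels"][q[1]-75:q[1]+75,q[0]-80:q[0]+80]; o.append(cv2.resize(p,None,fx=4,fy=4,interpolation=2)[:600])
cv2.imwrite("pics/l4.png",np.hstack(o))
E
```

```text
t 24.1 pos [0.5481 0.4189 0.1484] psi 169.0 q [-0.05  0.76 -1.12  1.29  0.67  1.48  0.28] F [-0.9  0.  -0.6] w 0.033
[[-0.001, 0.0004, 0.0734], [-0.0017, -0.0015, -0.0004]] rows 1.5
```

View pics/l4.png

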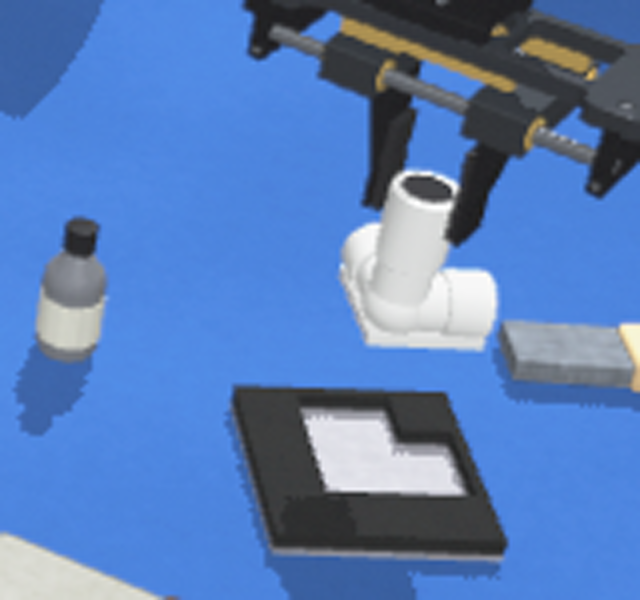

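>>> {"op": "step_arm", "data": {
  "increments": [
    [[-0.001,0,0.025],[-0.002,-0.001,0]],
    [[-0.001,0,0.05],[-0.002,-0.001,0]],
    [[-0.001,0,0.07],[-0.002,-0.001,0]],
    [[-0.001,0,0.073],[-0.002,-0.001,0]],
    [[-0.001,0,0.073],[-0.002,-0.001,0]]
  ]
}}

```text
time: 24.65
ee_pos: [0.5492, 0.4186, 0.0765]
eef_rot: [0.097, 0.995, 0.0, 0.0]
ft_force: [0.3, -0.7, 0.4]
width: 0.0332
```

```bash
python3 go.py 0.549 0.419 0.052 169; python3 - <<'E'
from h import *
from bench import r
o=[]
for n,q in(("scene",(480,250)),):
    c=r.camera(n); p=c["pixels"][q[1]-60:q[1]+60,q[0]-60:q[0]+60]; o.append(cv2.resize(p,None,fx=5,fy=5,interpolation=2)[:600])
cv2.imwrite("pics/l5.png",np.hstack(o))
E
```

```text
t 24.65 pos [0.5492 0.4186 0.0765] psi 168.9 q [-0.05  0.82 -1.08  1.37  0.72  1.37  0.25] F [ 0.3 -0.7  0.4] w 0.0332
[[0.0003, 0.0004, 0.0245], [0.0008, 0.0001, -0.0017]] rows 0.5
```

View pics/l5.png

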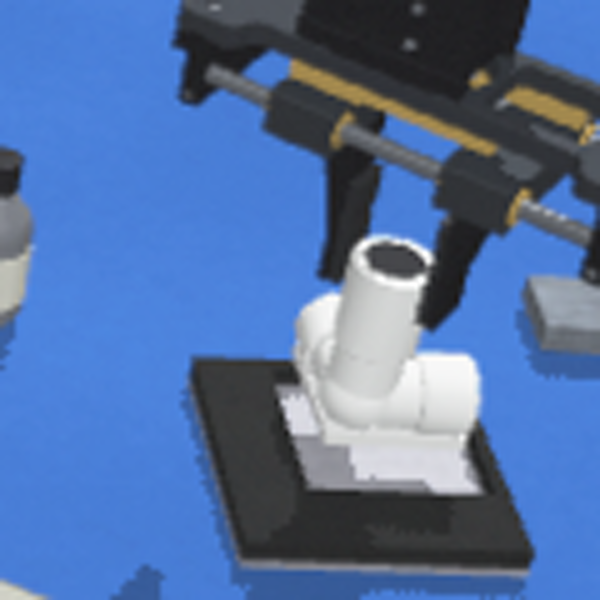

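>>> {"op": "step_arm", "data": {
  "increments": [
    [[0,0,0.01],[0,0,-0.002]],
    [[0,0,0.018],[0,0,-0.002]],
    [[0,0,0.024],[0,0,-0.002]],
    [[0,0,0.024],[0,0,-0.002]],
    [[0,0,0.024],[0,0,-0.002]]
  ]
}}

```text
time: 25.2
ee_pos: [0.5494, 0.4191, 0.0533]
eef_rot: [0.096, 0.995, 0.001, 0.0]
ft_force: [-0.3, 0.5, -0.4]
width: 0.0333
```

```bash
python3 go.py 0.549 0.419 0.0515 169; python3 - <<'E'
from h import *
from bench import r
o=[]
for n,q in(("scene",(480,250)),):
    c=r.camera(n); p=c["pixels"][q[1]-60:q[1]+60,q[0]-60:q[0]+60]; o.append(cv2.resize(p,None,fx=5,fy=5,interpolation=2)[:600])
cv2.imwrite("pics/l6.png",np.hstack(o))
E
```

```text
t 25.2 pos [0.5494 0.4191 0.0533] psi 169.0 q [-0.05  0.84 -1.07  1.39  0.74  1.33  0.24] F [-0.3  0.5 -0.4] w 0.0333
[[0.0004, -0.0002, 0.0018], [0.0018, 0.0006, 0.0005]] rows 0.0
```

View pics/l6.png

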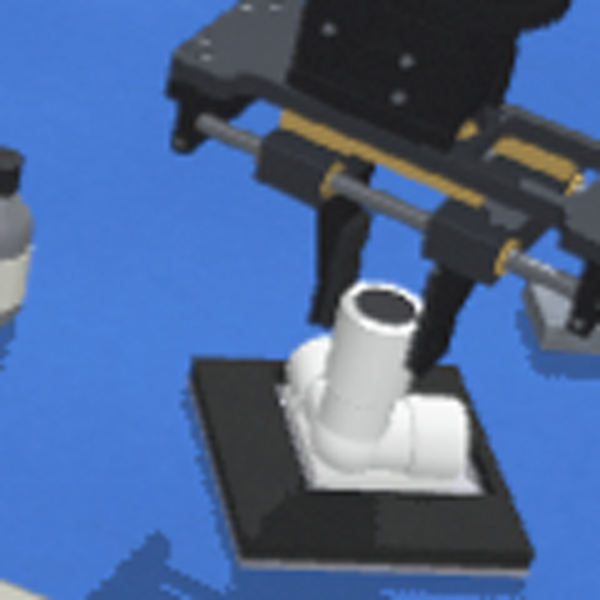

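>>> {"op": "step_arm", "data": {
  "increments": [
    [[0,0,0.002],[0.002,0,0]],
    [[0,0,0.002],[0.002,0,0]],
    [[0,0,0.002],[0.002,0,0]]
  ]
}}

```text
time: 25.55
ee_pos: [0.5496, 0.4193, 0.0517]
eef_rot: [0.096, 0.995, 0.0, 0.0]
ft_force: [0.7, 0.5, -0.8]
width: 0.0335
```

>>> {"op": "step_arm", "data": {
  "increments": [
    [[0,0,0],[0,0,0]],
    [[0,0,0],[0,0,0]],
    [[0,0,0],[0,0,0]],
    [[0,0,0],[0,0,0]],
    [[0,0,0],[0,0,0]]
  ],
  "hand": -0.6
}}

```text
time: 26.05
ee_pos: [0.5496, 0.4193, 0.0517]
eef_rot: [0.096, 0.995, 0.0, 0.0]
ft_force: [0.1, 0.5, -1.0]
width: 0.0646
```

>>> {"op": "step_arm", "data": {
  "increments": [
    [[0,0,-0.03],[0,0,0]],
    [[0,0,-0.06],[0,0,0]],
    [[0,0,-0.1],[0,0,0]],
    [[0,0,-0.14],[0,0,0]],
    [[0,0,-0.15],[0,0,0]]
  ]
}}

```text
time: 26.55
ee_pos: [0.5499, 0.4209, 0.2068]
eef_rot: [0.096, 0.995, 0.002, 0.002]
ft_force: [-0.3, 0.6, 1.0]
width: 0.0699
```

```bash
python3 go.py 0.42 0.25 0.24 130
```

```text
t 26.55 pos [0.5499 0.4209 0.2068] psi 169.0 q [-0.06  0.73 -1.14  1.21  0.65  1.57  0.3 ] F [-0.3  0.6  1. ] w 0.0699
[[0.0949, -0.1923, -0.0345], [0.0064, 0.0021, 0.6813]] rows 4.5
```

Move clear to see all trays from above.

>>> {"op": "step_arm", "data": {
  "increments": [
    [[0.02,-0.04,-0.007],[0.006,0.002,0.13]],
    [[0.04,-0.08,-0.014],[0.006,0.002,0.27]],
    [[0.06,-0.12,-0.021],[0.006,0.002,0.4]],
    [[0.08,-0.16,-0.03],[0.006,0.002,0.54]],
    [[0.095,-0.192,-0.034],[0.006,0.002,0.68]]
  ]
}}

```text
time: 27.05
ee_pos: [0.4201, 0.2506, 0.2388]
eef_rot: [0.421, 0.907, -0.0, -0.0]
ft_force: [-1.0, -1.7, 2.7]
width: 0.0692
```

>>> {"op": "step_arm", "data": {
  "increments": [
    [[0,0,0],[0,0,0]],
    [[0,0,0],[0,0,0]]
  ]
}}

```text
time: 27.25
ee_pos: [0.4208, 0.2491, 0.2388]
eef_rot: [0.422, 0.907, -0.001, 0.001]
ft_force: [0.7, 0.5, -0.1]
width: 0.0695
```

```bash
python3 go.py 0.42 0.25 0.24 130; python3 - <<'E'
from h import *
from bench import r
c=r.camera("top");s=r.camera("scene")
im=c["pixels"]
def rect(ctr,yaw,hx,hy,z):
    pass
cv2.imwrite("pics/f_top.png",cv2.resize(im[130:280,150:480],None,fx=2.4,fy=2.4,interpolation=2))
o=[cv2.resize(im[y-25:y+25,x-25:x+25],None,fx=8,fy=8,interpolation=2) for x,y in((448,208),(367,167),(276,171),(180,211))]
cv2.imwrite("pics/f_trays.png",cv2.resize(np.vstack([np.hstack(o[:2]),np.hstack(o[2:])]),(600,600)))
cv2.imwrite("pics/f_scene.png",s["pixels"])
for n,q,z in(("bottle",(234.5,213.5),.085),):pass
E
```

```text
t 27.25 pos [0.4208 0.2491 0.2388] psi 130.1 q [ 0.6   0.18 -1.33  1.7   0.18  1.4  -0.05] F [ 0.7  0.5 -0.1] w 0.0695
[[0.0012, 0.0, -0.0012], [-0.0007, 0.0028, 0.0018]] rows 0.0
```

View pics/f_top.png

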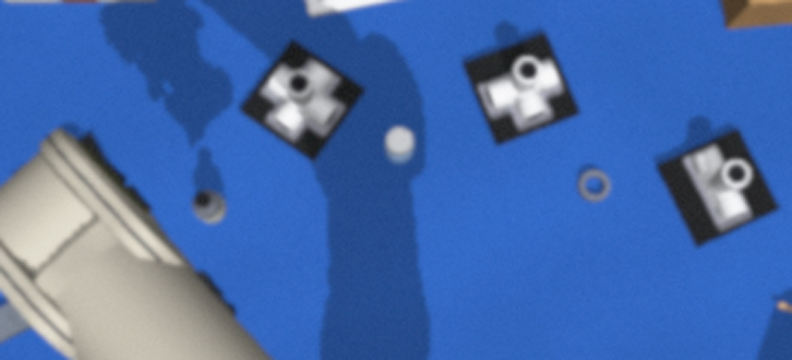

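View pics/f_trays.png

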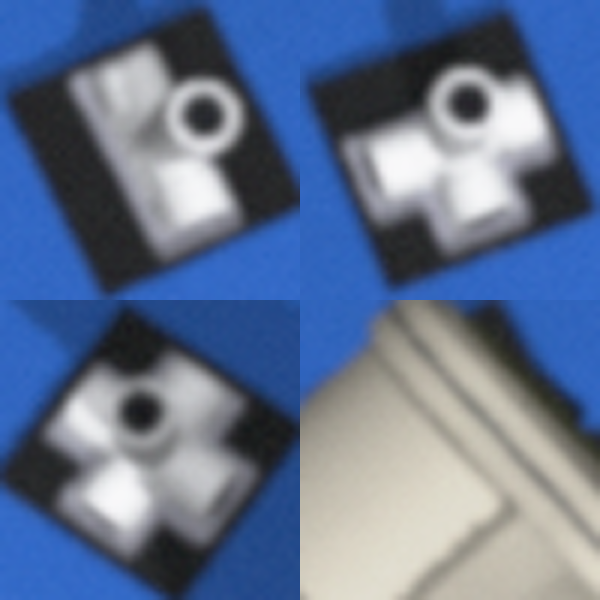

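View pics/f_scene.png

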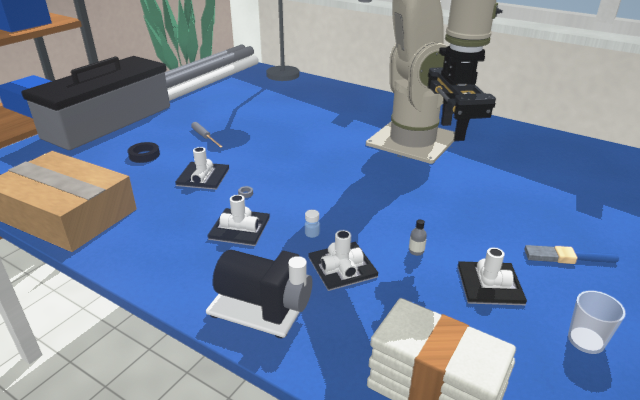

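>>> {"op": "step_arm", "data": {
  "increments": [
    [[-0.03,-0.02,0],[0,0,0.05]],
    [[-0.06,-0.04,0],[0,0,0.1]],
    [[-0.1,-0.06,0],[0,0,0.15]],
    [[-0.14,-0.08,0],[0,0,0.2]],
    [[-0.17,-0.1,0],[0,0,0.25]]
  ]
}}

```text
time: 27.85
ee_pos: [0.4549, 0.0563, 0.2385]
eef_rot: [0.529, 0.849, 0.001, -0.001]
ft_force: [-1.0, 0.2, 0.1]
width: 0.0697
```

>>> {"op": "step_arm", "data": {
  "increments": [
    [[0,0,0],[0,0,0]],
    [[0,0,0],[0,0,0]],
    [[0,0,0],[0,0,0]]
  ]
}}

```text
time: 28.15
ee_pos: [0.455, 0.0588, 0.2385]
eef_rot: [0.527, 0.85, 0.002, -0.002]
ft_force: [-1.3, 0.1, 0.5]
width: 0.0696
```

```bash
python3 - <<'E'
from h import *
from bench import r
c=r.camera("top");s=r.camera("scene");im=c["pixels"];si=s["pixels"]
cv2.imwrite("pics/e.png",np.hstack([cv2.resize(im[180:240,150:210],None,fx=6,fy=6,interpolation=2),cv2.resize(im[178:238,418:478],None,fx=6,fy=6,interpolation=2)]))
print(r.read_state()["ee_pos"])
T=dict(bar=(.5498,-.4032),tee=(.6842,-.1558),cross=(.6713,.1282),ell=(.5496,.4193))
for k,t in T.items():
    P=[*t,.088]; a=proj(c,P)[0];b=proj(s,P)[0]
    ha=hole(im,hole(im,a,4),4);hb=hole(si,hole(si,b,5),5)
    print(k,'target',t,'top',ray(c,ha,.088)[0].round(4),'scene',ray(s,hb,.088)[0].round(4),a.round(1),ha.round(1),b.round(1),hb.round(1))
E
```

```text
[0.45486807 0.05837073 0.23851856]
bar target (0.5498, -0.4032) top [ 0.5527 -0.4027] scene [ 0.5459 -0.4035] [456.8 202.8] [456.5 201.8] [197.9 149.6] [198.8 149.1]
tee target (0.6842, -0.1558) top [ 0.6846 -0.1549] scene [ 0.6786 -0.1553] [369.9 158.8] [369.6 158.7] [234.7 198.7] [236.4 197.7]
cross target (0.6713, 0.1282) top [0.6707 0.1258] scene [0.665  0.1258] [273.2 164. ] [274.  164.2] [342. 236.] [342.5 234.1]
ell target (0.5496, 0.4193) top [0.5531 0.4162] scene [0.5464 0.4184] [171.3 206.1] [172.4 204.9] [496.1 253. ] [496.1 252. ]
```

View pics/e.png

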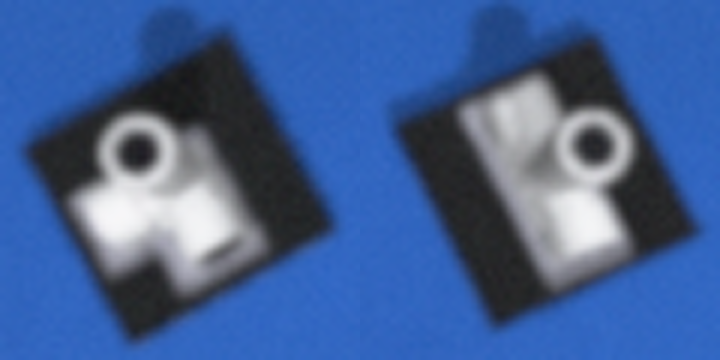

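```bash
python3 -c "
from bench import r
print(r.close_job())"
```

```text
the job is handed in; nothing more can be done
None
```

All four fittings (tee, cross, bar, then ell) are released in their matching trays with the sockets pointing up. I handed the job in at about 28 s of the 109 s allowed, with the gripper open and clear of everything.

- **Position:** In the last pictures, the tops of the upright sockets were within about 6 mm of where I released them. The top camera put them within 5 mm; the scene camera read 3–7 mm short in x.
- **Camera disagreement:** The two cameras differed by 6–7 mm in x on every fitting. They differed about as much on the fittings while these still stood on the table. I take it as a viewing bias and not a tilt.
- **Seating:** I judged it from the pictures and the socket heights; nothing measured it directly. The bar sits towards one side of its channel but looks flat.
- **Bottle and vial:** Both are still standing, at the same pixel positions as at the start.
- **Forces:** The wrist force stayed under about 4 N in every reading.

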